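Press the lid squarely onto a sharps bin in its angled holder

ROBOT

A 6-joint arm with a two-finger parallel gripper is mounted at the origin on the work surface. World frame = base frame: x ahead of the robot, y to its left, z up, the work surface at z = 0. Lengths are in m, angles in degrees, forces in N, time in s.
With the tool pointing down it reaches from about 0.35 to 0.875 m from the base axis. Payload 4.2 kg.
Tool frame: the origin (TCP) lies between the finger pads; the fingertips stand 8 mm ahead of it and the grasp point (between the pads) lies 11 mm behind it; x points along the fingers, y is the direction in which the jaws open and shut, and the axes are right-handed (so a half turn about x gives the same grasp; the last joint's range is limited). The gripper opens to 87 mm and grips with 3 to 60 N. Pads are 19 mm wide; open, the fingers measure 117 mm over their backs; the gripper's body (75 mm by 190 mm) begins 51 mm behind the grasp point.
Start: joints at [78.415, 22.042, 0.453, 0, -68.411, -14.817], TCP at [0.278, 0.56, 0.231] pointing down, gripper open.
Joint ranges: [-179.83, 179.83], [-69.29, 118.12], [-61.27, 80.66], [-181.25, 117.63], [-171.15, -9.14], [-177.46, 177.46]. Speed limits (degrees/s): [159.86, 159.86, 180, 180, 180, 180].

INTERFACE

Orientations are given as a 3x3 rotation matrix whose columns are the frame's x, y, z axes.
In Python, from station import r gives the robot as it stands. The module is installed in compiled form; this text tells all that it offers.
- The arm moves only by the tool move_arm, never from a script. Its argument "increments" is one flat list of numbers, 7 for each row, row after row: the turn, a rotation vector about the tool's x, y, z in degrees, then the shift along the tool's x, y, z in m, then the finger opening in m, from 0 to 0.087. A call has 1 to 12 rows; each row is the pose to reach, as a shift and turn from the pose commanded when the call began, along the tool's axes at that moment; what a row does not reach only later rows make up. A row lasts 1/12 s, in which the tool goes at most 41.7 mm and 7.16 degrees, less where a joint would pass 70% of its speed; a pose out of reach is approached as far as the arm can. A call with a gripper value outside its range is refused whole. The fingers move at their own pace and stop on an object; the grip force is fixed at half the most. Time passes only in rows, so rows that repeat a pose let the fingers close. It gives the time, the measured TCP pose, the force and the opening at its end, in the units of the state.
- r.sense(): the state, without advancing time (a new reading comes with each control period).
- r.capture(name): name is "scene" or "top" or "wrist"; returns the picture (480x640x3 uint8, red, green, blue); there is no depth.
- r.calibration(name): a dict with "fx", "fy", "cx", "cy" (pixels), "D" ([k1, k2, p1, p2, k3] as OpenCV has them; the pictures are not rectified), "rvec" (rotation vector, rad) and "tvec" (3), from world to camera coordinates, as OpenCV has them; the wrist camera has in their place "tool_from_camera" (4x4, takes a point from camera to tool coordinates, whose origin is the TCP and whose axes are the tool frame's). Camera axes: x right, y down, z forward; pixel columns grow to the right and rows downward; lengths in m; the calibration is good to about 2 mm. A picture is of the moment at which its call begins: read the wrist's pose just before it. calibration takes no time and is no camera call.
- r.finish_job(): hands the job in, once; it reports no verdict.
The state is a dict: "time_s": time; "joints": joint angles; "joint_velocities": joint speeds; "effort": joint torques, N m; "tcp_pos": TCP position; "ee_rot": TCP orientation; "wrist_force": force on the tool from outside, world axes, zero at the start; "moment": the same for the moment, N m; "gripper_width": opening from 0.0 (shut) to 1.0 (fully open).
Only numpy, scipy, OpenCV 4.12 (cv2) and the standard library are available. Lean on these libraries where they do the work, as an engineer would, in place of code of your own. Each camera call takes 0.05 s, during which the arm holds its last target.

TASK

Close the yellow sharps bin that leans in its white holder: take the red lid by its collar, set it squarely into the mouth until it clips into the white locking ring, and let go. Then press it home with the closed fingertips, a few millimetres at a time on opposite sides of its rim in turn, so that it goes in square and never cocks, until the flange is fully down all round; it is stiff, but press no harder than about 40 N on the way in, and leave the gel bottle, the specimen jar and the glove box where they stand.

Things in the scene. Friction and masses are not known exactly. Their poses are not given: they have to be found in the camera images.
- mouth (a point): Centre of the round mouth of the yellow sharps bin, in its rim plane, about 175 mm above the desk. The bin is fixed in a white holder bolted to the desk. z points out along the bin's axis, 30 degrees from vertical: the bin leans to this frame's -x; y is level, x uphill. Rim 138 mm across outside; mouth 131 mm across, narrowing to 123 mm at 5 mm down.
- locking_ring (a point): On the bin's axis 12 mm below the rim (z as mouth): shelves of a white ring of 8 stiffly sliding catches with springy lips. Pushed in squarely at 10 to 25 N the lid's bead snaps under the lips and is held. Then lid and ring slide down together, no spring back: about 50 N straight down, but 23 to 28 N on one side of the flange sinks that side; the far side stays or rises a little.
- lid_center (a point): Loose red plastic lid, 80 to 150 g, 50 mm high, lying skirt down on the desk; this point is on its axis half-way up, z out of the collar. Skirt 22 mm high, 112 mm across, with a chamfered bead 120 mm across round its lowest 4 mm; flange and collar above. Home: this point lies 3 mm above the mouth point along the bin's axis; just clipped in, about 13 mm (before that 18 mm or more).
- lid_flange (a point): On the lid's axis in the top face of its flange, 26 mm above the underside. Flange 140 mm across, 4 mm thick, clear for pressing from radius 34 to 70 mm (54 is good). Just clipped in its top is 14 mm above the rim plane; home, 4 mm, lying on the rim: a rigid stop. On the way it must not tip over 3.5 degrees from the bin's axis (it jams at 4): about 4 mm a press on alternate sides is safe.
- lid_collar (a point): Centre of the top of the lid's open round collar, on its axis, 50 mm above the underside. The collar stands 24 mm above the flange, 68 mm across outside, 50 mm inside: its wall is 9 mm thick at a mean radius of 29.5 mm, and one finger fits inside it.
- gel: Bystander: clear gel pump bottle with a blue band, 66 mm across, 179 mm tall with its white pump, standing loose; origin at the centre of its foot, z up.
- jar: Bystander: white specimen jar with a green cap, 63 mm across, 69 mm tall, standing loose; origin at the centre of its foot, z up.
- gloves: Bystander: blue box of gloves, 120 mm (its x) by 235 mm (its y) by 75 mm tall, lying loose; origin at the centre of its underside, z up.

How it is judged:
By the outcome, as a careful person would: the job done as asked, in the order asked, and still so for the second after the job is handed in, with the robot touching nothing.
It also fails if it takes over 72 s, if anything falls off the work surface, if the arm or the gripper's body presses on something with over 40 N, if the wrist force passes 120 N, or if a joint passes its speed limit or range.

## Working session

There is one attempt and no reset: what is moved stays moved. The work goes in short steps, Python scripts to look and compute and a tool call to move; the robot and the scene stay as the last step left them, time stands still between calls to the robot, and variables do not carry over. Pictures are saved under pics/ and viewed, and the job is handed in when it is done.

Besides the shell and the picture viewer there is one more tool, called as name(argument=value, ...), one argument or row to a line, values as JSON. move_arm: Moves the arm, as the interface text tells. Its arguments: {"type":"object","properties":{"increments":{"type":"array","items":{"type":"number"}}},"required":["increments"]}

```bash
mkdir -p pics
python3 - <<'E'
from station import r
import cv2
s=r.sense();print(s)
for n in("scene","top","wrist"):
    im=r.capture(n);cv2.imwrite(f"pics/{n}0.png",im[:,:,::-1]);c=r.calibration(n);print(n,c)
E
```

```text
{'time_s': 0.0, 'joints': array([ 7.84124909e+01,  2.20887656e+01,  3.79527460e-01, -2.90319014e-02,
       -6.84130192e+01, -1.48172426e+01]), 'joint_velocities': array([-0.04083861,  0.00335735,  0.04981906,  0.02566242,  0.04655715,
       -0.03472004]), 'effort': array([-8.98615108e-04, -3.90666211e+01,  1.87407160e+01,  4.22012463e+00,
        1.10211584e-02, -1.93215692e-04]), 'tcp_pos': array([0.27765564, 0.55926995, 0.2294788 ]), 'ee_rot': array([[-8.90153086e-04, -4.44875907e-01, -8.95591779e-01],
       [-1.99561894e-03, -8.95589560e-01,  4.44876788e-01],
       [-9.99997613e-01,  2.18326836e-03, -9.05909762e-05]]), 'wrist_force': array([-0.61693867,  0.1484878 , -0.0428356 ]), 'moment': array([ 0.00887227, -0.06563054,  0.00968926]), 'gripper_width': 1.0005836126842804}
scene {'fx': 507.52095218106035, 'fy': 507.52095218106035, 'cx': 313.0541298206593, 'cy': 231.62058596398427, 'D': array([-0.04971578,  0.        ,  0.        ,  0.        ,  0.        ]), 'rvec': array([ 1.79255129,  1.47108603, -0.76700382]), 'tvec': array([-0.11059001, -0.25678429,  1.3394482 ])}
top {'fx': 534.1420887542865, 'fy': 534.1420887542865, 'cx': 324.0794674981957, 'cy': 235.62854717169398, 'D': array([-0.10032607,  0.        ,  0.        ,  0.        ,  0.        ]), 'rvec': array([ 2.22943498, -2.16855604,  0.09720839]), 'tvec': array([-0.04544426,  0.62074916,  1.16784098])}
wrist {'fx': 400.9036004881757, 'fy': 400.9036004881757, 'cx': 319.4651640269886, 'cy': 246.83976000662716, 'D': array([-0.01383584,  0.        ,  0.        ,  0.        ,  0.        ]), 'tool_from_camera': array([[-6.52335818e-05, -2.89534634e-01,  9.57167536e-01,
        -1.55040049e-01],
       [ 9.99999475e-01, -9.97505150e-04, -2.33583707e-04,
        -6.75449279e-04],
       [ 1.02241012e-03,  9.57167018e-01,  2.89534547e-01,
        -7.95463936e-02],
       [ 0.00000000e+00,  0.00000000e+00,  0.00000000e+00,
         1.00000000e+00]])}
```

View pics/scene0.png

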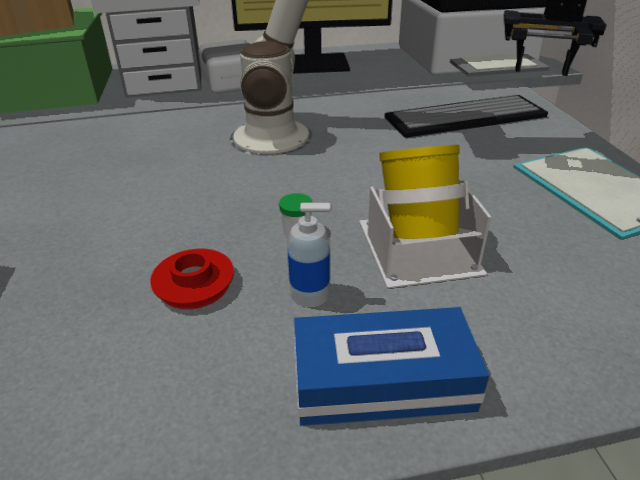

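View pics/top0.png

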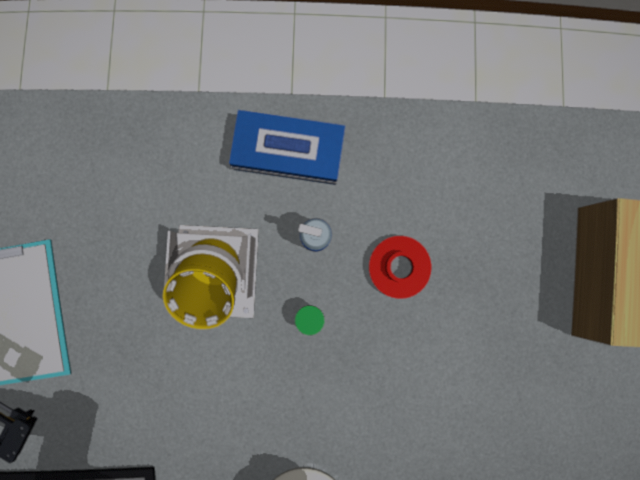

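View pics/wrist0.png

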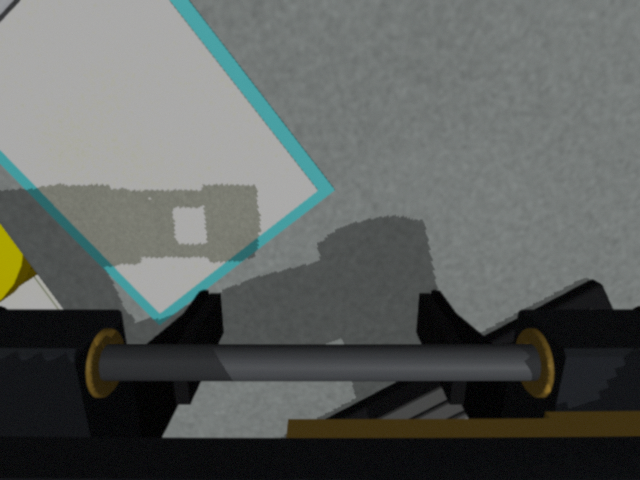

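The top view shows the lid at about (400,266), the mouth at about (200,298), the gel at (315,235), the jar at (309,320) and the gloves at (287,145). The bin leans toward the robot.

```bash
cat > h.py <<'E'
import numpy as np,cv2
from scipy.spatial.transform import Rotation as R
from scipy.optimize import least_squares
from station import r
def rays(name,px,T=None):
    c=r.calibration(name);K=np.array([[c['fx'],0,c['cx']],[0,c['fy'],c['cy']],[0,0,1]])
    u=cv2.undistortPoints(np.asarray(px,float).reshape(-1,1,2),K,c['D']).reshape(-1,2)
    d=np.c_[u,np.ones(len(u))]
    if name!='wrist':
        M=cv2.Rodrigues(c['rvec'])[0];return -M.T@c['tvec'],d@M
    T=T@c['tool_from_camera'];return T[:3,3],d@T[:3,:3].T
def pose(s=None):
    s=s or r.sense();T=np.eye(4);T[:3,:3]=s['ee_rot'];T[:3,3]=s['tcp_pos'];return T
def toplane(o,d,p,n): return o+d*(((p-o)@n)/(d@n))[:,None]
def proj(name,P,T=None):
    c=r.calibration(name);K=np.array([[c['fx'],0,c['cx']],[0,c['fy'],c['cy']],[0,0,1]])
    if name=='wrist':
        W=np.linalg.inv(T@c['tool_from_camera']);rv=cv2.Rodrigues(W[:3,:3])[0];tv=W[:3,3]
    else: rv,tv=c['rvec'],c['tvec']
    return cv2.projectPoints(np.asarray(P,float).reshape(-1,1,3),rv,tv,K,c['D'])[0].reshape(-1,2)
def hsv(im): return cv2.cvtColor(im,cv2.COLOR_RGB2HSV)
def big(m):
    cs,_=cv2.findContours(m.astype(np.uint8),cv2.RETR_EXTERNAL,cv2.CHAIN_APPROX_NONE);return max(cs,key=cv2.contourArea).reshape(-1,2)
E
python3 - <<'E'
from h import *
Z=np.array([0,0,1.])
for n in('top','scene'):
    im=cv2.imread(f'pics/{n}0.png')[:,:,::-1].copy();H=hsv(im)
    red=((H[...,0]<8)|(H[...,0]>172))&(H[...,1]>150)&(H[...,2]>60)
    c=cv2.convexHull(big(red)).reshape(-1,2)
    if n=='top':
        full=big(red); o,d=rays(n,full);P=toplane(o,d,np.array([0,0,.024]),Z)
        f=least_squares(lambda q:np.hypot(P[:,0]-q[0],P[:,1]-q[1])-q[2],[.5,0,.07],loss='soft_l1',f_scale=.001)
        print('lid',f.x,np.abs(f.fun).mean())
    # rough others
    g=(H[...,0]>50)&(H[...,0]<75)&(H[...,1]>150)
    if n=='scene': g[:180]=0
    c=big(g);o,d=rays(n,[c.mean(0)]);print(n,'jar cap',toplane(o,d,np.array([0,0,.069 if n=='top' else .065]),Z))
    y=(H[...,0]>20)&(H[...,0]<35)&(H[...,1]>150)&(H[...,2]>80)
    if n=='top': y[:,500:]=0
    else: y[:130]=0
    c=big(y);print(n,'yellow bbox',cv2.boundingRect(c))
    b=(H[...,0]>100)&(H[...,0]<125)&(H[...,1]>150)
    c=big(b);o,d=rays(n,cv2.boxPoints(cv2.minAreaRect(c)));print('gloves',toplane(o,d,np.array([0,0,.075]),Z))
o,d=rays('top',[[311,230]]);print('gel pump',toplane(o,d,np.array([0,0,.175]),Z))
o,d=rays('top',[[201,299]]);print('mouth',toplane(o,d,np.array([0,0,.175]),Z))
o,d=rays('scene',[[421,150]]);print('mouth',toplane(o,d,np.array([0,0,.175]),Z))
# crop bin
for n,b in(('top',(150,210,120,130)),('scene',(350,130,150,160))):
    im=cv2.imread(f'pics/{n}0.png');x,y,w,h=b;cv2.imwrite(f'pics/bin_{n}.png',cv2.resize(im[y:y+h,x:x+w],None,fx=4,fy=4)[:600])
E
```

```text
lid [ 0.55742622 -0.19824731  0.06830279] 0.0005046392501522593
top jar cap [[ 4.39663151e-01 -2.37789172e-04  6.90000000e-02]]
top yellow bbox (163, 255, 73, 74)
gloves [[ 0.76496476  0.18110606  0.075     ]
 [ 0.88610124  0.16891668  0.075     ]
 [ 0.85801227 -0.06394203  0.075     ]
 [ 0.73730848 -0.04931924  0.075     ]]
scene jar cap [[ 0.44485143 -0.00448594  0.065     ]]
scene yellow bbox (380, 145, 79, 45)
gloves [[ 0.7416906  -0.05360335  0.075     ]
 [ 0.77380201  0.21231312  0.075     ]
 [ 0.9133813   0.15277346  0.075     ]
 [ 0.88395061 -0.06925541  0.075     ]]
gel pump [[0.62181898 0.00078489 0.175     ]]
mouth [[0.48278496 0.20858374 0.175     ]]
mouth [[0.48963453 0.21400251 0.175     ]]
```

View pics/bin_top.png

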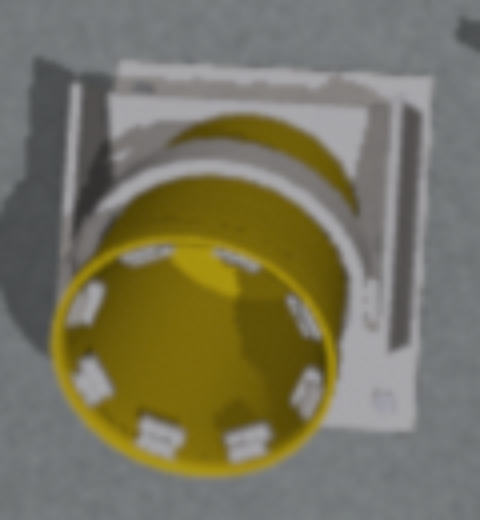

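```bash
cat >> h.py <<'E'
def inc(Rt,pt,T=None):
    "turn/shift from measured(=commanded) pose T to target"
    T=pose() if T is None else T
    return np.round(R.from_matrix(T[:3,:3].T@Rt).as_rotvec(degrees=True),2),np.round(T[:3,:3].T@(np.asarray(pt)-T[:3,3]),4)
def frame(x,zhint):
    x=np.asarray(x,float);x/=np.linalg.norm(x);z=np.asarray(zhint,float);z=z-x*(z@x);z/=np.linalg.norm(z);return np.c_[x,np.cross(z,x),z]
E
python3 - <<'E'
from h import *
pts=np.array([[120,62],[432,75],[413,430],[75,85],[62,240],[403,100],[390,350]])/4+[150,210]
o,d=rays('top',pts);P=toplane(o,d,np.array([0,0,.003]),np.array([0,0,1.]));print(P.round(4))
e=P[1]-P[0];print(np.degrees(np.arctan2(e[1],e[0])));e=P[2]-P[1];az=np.degrees(np.arctan2(e[1],e[0]));print('lean az',az)
a=np.array([np.sin(np.pi/6)*np.cos(np.radians(az)),np.sin(np.pi/6)*np.sin(np.radians(az)),np.cos(np.pi/6)])
m=np.array([.486,.211,.175]);print(a)
Rt=frame(-a,[-1,0,0]);print(Rt);t=m+a*.1;print(t,inc(Rt,t))
E
```

```text
[[0.6366 0.2981 0.003 ]
 [0.6342 0.1209 0.003 ]
 [0.4348 0.1249 0.003 ]
 [0.6229 0.3232 0.003 ]
 [0.5351 0.3267 0.003 ]
 [0.6196 0.1368 0.003 ]
 [0.4791 0.1393 0.003 ]]
-90.7681188704365
lean az 178.84360635580174
[-0.49989817  0.01009075  0.8660254 ]
[[ 4.99898166e-01  8.67361738e-19 -8.66084189e-01]
 [-1.00907532e-02 -9.99932125e-01 -5.82431716e-03]
 [-8.66025404e-01  1.16510072e-02 -4.99864236e-01]]
[0.43601018 0.21200908 0.26160254] (array([-25.95,  29.62,  -6.36]), array([-0.0314,  0.2408, -0.2963]))
```

move_arm(
  increments=[-26,29.6,-6.4,-0.031,0.241,-0.296,0.087,-26,29.6,-6.4,-0.031,0.241,-0.296,0.087,-26,29.6,-6.4,-0.031,0.241,-0.296,0.087,-26,29.6,-6.4,-0.031,0.241,-0.296,0.087,-26,29.6,-6.4,-0.031,0.241,-0.296,0.087,-26,29.6,-6.4,-0.031,0.241,-0.296,0.087,-26,29.6,-6.4,-0.031,0.241,-0.296,0.087,-26,29.6,-6.4,-0.031,0.241,-0.296,0.087,-26,29.6,-6.4,-0.031,0.241,-0.296,0.087,-26,29.6,-6.4,-0.031,0.241,-0.296,0.087,-26,29.6,-6.4,-0.031,0.241,-0.296,0.087,-26,29.6,-6.4,-0.031,0.241,-0.296,0.087],
)

```text
time_s: 1.15
tcp_pos: [0.4361, 0.2121, 0.2619]
ee_rot: [[0.501, 0.0, -0.866], [-0.008, -1.0, -0.005], [-0.866, 0.009, -0.501]]
wrist_force: [-0.2, 0.0, 0.3]
gripper_width: 0.998
```

```bash
cat > snap.py <<'E'
import sys
from h import *
n,f=sys.argv[1:3]
s=r.sense();T=pose(s);im=r.capture(n);cv2.imwrite(f'pics/{f}.png',im[:,:,::-1]);np.save(f'pics/{f}.npy',T)
print(s['time_s'],s['joints'].round(2),s['tcp_pos'].round(4),s['wrist_force'].round(1),s['gripper_width']);print(s['ee_rot'].round(4))
E
python3 snap.py wrist bin1
```

```text
1.15 [ 56.    -4.78 -46.97  42.52 -38.36   2.31] [0.4361 0.2121 0.2619] [-0.2  0.   0.3] 0.9978499786438427
[[ 5.008e-01  1.000e-04 -8.656e-01]
 [-7.600e-03 -1.000e+00 -4.500e-03]
 [-8.655e-01  8.800e-03 -5.007e-01]]
```

View pics/bin1.png

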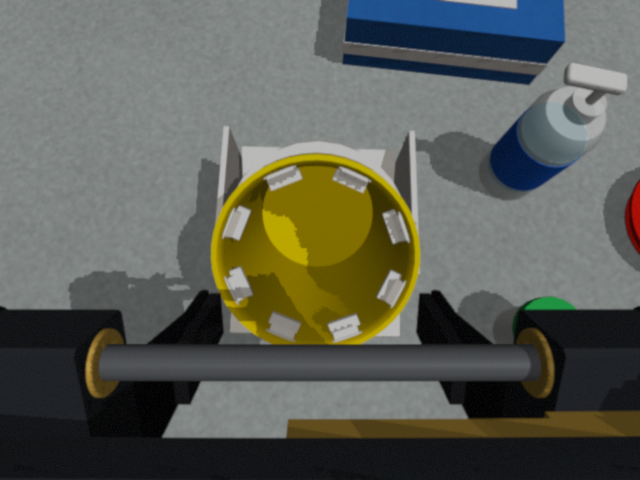

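The wrist view shows the rim ellipse centred near (315,250), with eight white catches. I'll fit the 3D circle from its contour in the wrist and top views.

```bash
cat > rim.py <<'E'
from h import *
def rimpts(img,box,ex):
    im=cv2.imread(img)[:,:,::-1].copy();H=hsv(im)
    y=(H[...,0]>20)&(H[...,0]<35)&(H[...,1]>120)&(H[...,2]>60)
    m=np.zeros_like(y);x0,y0,x1,y1=box;m[y0:y1,x0:x1]=1;return big(y&m),H
T=np.load('pics/bin1.npy')
c,H=rimpts('pics/bin1.png',(190,140,440,352),0)
c=c[(c[:,1]<335)]
# half pixel growth: contour is inside boundary; push outwards .5 px
ctr=np.array([315,250.]);v=c-ctr;c1=c+v/np.linalg.norm(v,axis=1)[:,None]*.5
o1,d1=rays('wrist',c1,T)
ct,_=rimpts('pics/top0.png',(150,210,250,340),0)
ct=ct[(ct[:,1]>298)|((ct[:,0]<168))];ctr=np.array([199,298.]);v=ct-ctr;c2=ct+v/np.linalg.norm(v,axis=1)[:,None]*.5
o2,d2=rays('top',c2)
def res(q,use):
    t,az=q[3],q[4];n=np.array([np.sin(t)*np.cos(az),np.sin(t)*np.sin(az),np.cos(t)]);out=[]
    for o,d in use:
        P=toplane(o,d,q[:3],n);out.append((np.linalg.norm(P-q[:3],axis=1)-.069)*1000)
    return np.concatenate(out)
for nm,use in(('w',[(o1,d1)]),('t',[(o2,d2)]),('wt',[(o1,d1),(o2,d2)])):
    for fix in(0,1):
        g=(lambda q:np.r_[res(q,use),100*(np.degrees(q[3])-30)*fix,.0])
        f=least_squares(g,[.486,.211,.175,np.pi/6,np.pi],loss='soft_l1',f_scale=.7)
        print(nm,fix,f.x[:3].round(4),np.degrees(f.x[3:]).round(2),np.abs(res(f.x,use)).mean().round(3),len(c1),len(c2))
E
python3 rim.py
```

```text
w 0 [0.4797 0.2149 0.1766] [ 29.75 179.01] 0.202 459 110
w 1 [0.4796 0.2149 0.1767] [ 30.   179.02] 0.204 459 110
t 0 [0.4815 0.2152 0.1724] [ 29.97 178.84] 0.464 459 110
t 1 [0.4815 0.2152 0.1724] [ 30.   178.84] 0.464 459 110
wt 0 [0.4798 0.2149 0.1766] [ 32.08 178.05] 0.484 459 110
wt 1 [0.4803 0.215  0.1757] [ 30.   177.86] 0.52 459 110
```

Run:
```python
from h import *
a=np.radians(105)
Rt=frame([0,0,-1],[np.cos(a),np.sin(a),0])
print(inc(Rt,[.557,-.198,.19]))
```

```text
(array([ 73.4 , -25.92,  19.22]), array([ 0.1257,  0.4104, -0.0664]))
```

move_arm(
  increments=[73.4,-25.9,19.2,0.126,0.41,-0.066,0.087,73.4,-25.9,19.2,0.126,0.41,-0.066,0.087,73.4,-25.9,19.2,0.126,0.41,-0.066,0.087,73.4,-25.9,19.2,0.126,0.41,-0.066,0.087,73.4,-25.9,19.2,0.126,0.41,-0.066,0.087,73.4,-25.9,19.2,0.126,0.41,-0.066,0.087,73.4,-25.9,19.2,0.126,0.41,-0.066,0.087,73.4,-25.9,19.2,0.126,0.41,-0.066,0.087,73.4,-25.9,19.2,0.126,0.41,-0.066,0.087,73.4,-25.9,19.2,0.126,0.41,-0.066,0.087,73.4,-25.9,19.2,0.126,0.41,-0.066,0.087,73.4,-25.9,19.2,0.126,0.41,-0.066,0.087],
)

```text
time_s: 2.2
tcp_pos: [0.559, -0.2007, 0.1866]
ee_rot: [[-0.004, -0.968, -0.252], [0.0, -0.252, 0.968], [-1.0, 0.004, 0.001]]
wrist_force: [1.1, 0.5, 0.7]
gripper_width: 1.001
```

```bash
python3 snap.py wrist lid1
```

```text
2.2 [ -4.14  21.09  -7.62  -0.   -61.53  18.73] [ 0.559  -0.2007  0.1866] [1.1 0.5 0.7] 1.0008525842816252
[[-4.200e-03 -9.678e-01 -2.519e-01]
 [ 3.000e-04 -2.519e-01  9.678e-01]
 [-1.000e+00  4.000e-03  1.300e-03]]
```

View pics/lid1.png

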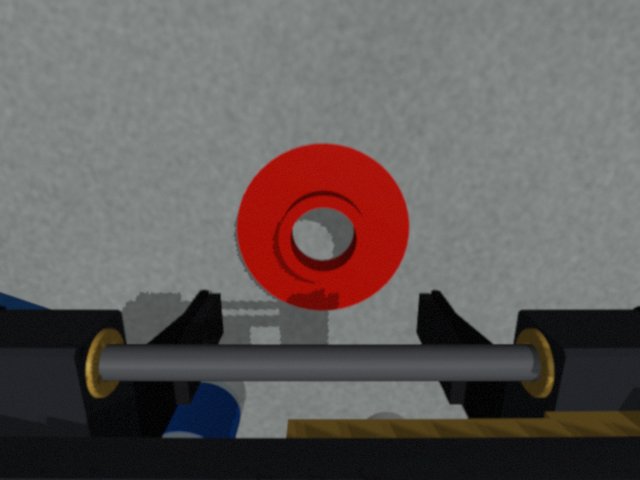

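The lid is fully in view, with its flange ellipse centred near (323,227).

Run:
```python
from h import *
T=np.load('pics/lid1.npy');H=hsv(cv2.imread('pics/lid1.png')[:,:,::-1].copy())
red=((H[...,0]<8)|(H[...,0]>172))&(H[...,1]>150)&(H[...,2]>60)
c=big(red);v=c-[323,227.];c=c+.5*v/np.linalg.norm(v,axis=1)[:,None]
o,d=rays('wrist',c,T)
def f(q):
    P=toplane(o,d,np.array([0,0,q[2]]),np.array([0,0,1.]));return (np.hypot(P[:,0]-q[0],P[:,1]-q[1])-q[3])*1000
s=least_squares(lambda q:f([q[0],q[1],.026,q[2]]),[.557,-.198,.07],loss='soft_l1',f_scale=.5);print(s.x,np.abs(f([s.x[0],s.x[1],.026,s.x[2]])).mean())
s=least_squares(lambda q:f([q[0],q[1],q[2],.07]),[.557,-.198,.026],loss='soft_l1',f_scale=.5);print(s.x)
# tool-frame
L=np.array([.5574,-.1982,.038])
a=np.radians(105);Rt=frame([0,0,-1],[np.cos(a),np.sin(a),0])
L[:2]=s.x[:2]
for z in(.09,.036):
    print(z,inc(Rt,[L[0],L[1],z]))
```

```text
[ 0.55533131 -0.19762497  0.06978563] 0.21252133613267163
[ 0.55525655 -0.19738144  0.0250355 ]
0.09 (array([-0.22,  0.06, -0.19]), array([0.097 , 0.0021, 0.0024]))
0.036 (array([-0.22,  0.06, -0.19]), array([0.151 , 0.002 , 0.0023]))
```

Run:
```python
from h import *
s=r.sense();print(s['time_s'],s['tcp_pos'],s['joint_velocities'],s['ee_rot'])
```

```text
2.25 [ 0.55828114 -0.19914599  0.18698362] [ 2.9801353  -3.589758   -4.22333134  0.76255854  2.25752371  3.07163163] [[-3.54100343e-03 -9.66910417e-01 -2.55091567e-01]
 [ 1.86212421e-04 -2.55093800e-01  9.66916294e-01]
 [-9.99993713e-01  3.37635269e-03  1.08333875e-03]]
```

move_arm(
  increments=[0,0,0,0.03,0.001,0.001,0.087,0,0,0,0.06,0.001,0.001,0.087,0,0,0,0.09,0.001,0.001,0.087,0,0,0,0.11,0.001,0.001,0.087,0,0,0,0.125,0.001,0.001,0.087,0,0,0,0.135,0.001,0.001,0.087,0,0,0,0.142,0.001,0.001,0.087,0,0,0,0.142,0.001,0.001,0.087,0,0,0,0.142,0.001,0.001,0.087,0,0,0,0.142,0.001,0.001,0.087],
)

```text
time_s: 3.08
tcp_pos: [0.5562, -0.1973, 0.0486]
ee_rot: [[0.002, -0.966, -0.259], [-0.001, -0.259, 0.966], [-1.0, -0.002, -0.001]]
wrist_force: [0.7, -0.5, -0.9]
gripper_width: 0.999
```

```bash
python3 snap.py wrist lid2
```

```text
3.0833 [ -3.8   29.35 -17.15   0.05 -43.36  18.8 ] [ 0.5562 -0.1973  0.0486] [ 0.7 -0.5 -0.9] 0.9992698161942024
[[ 2.400e-03 -9.657e-01 -2.595e-01]
 [-8.000e-04 -2.595e-01  9.658e-01]
 [-1.000e+00 -2.100e-03 -1.400e-03]]
```

View pics/lid2.png

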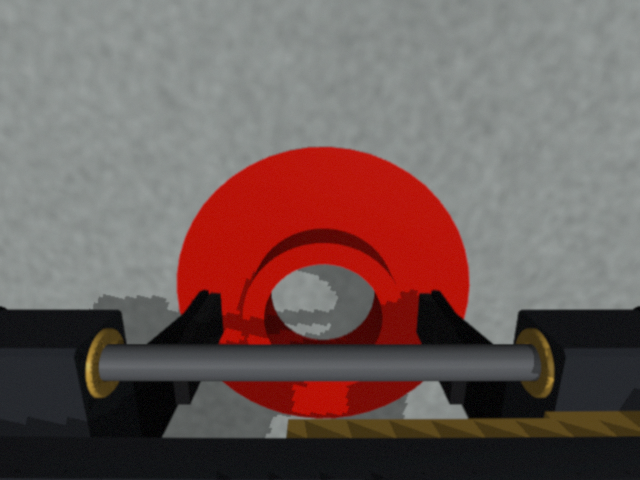

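The jaws straddle the collar, centred at about x=323. Next I go down 12 mm and close.

move_arm(
  increments=[0,0,0,0.006,0,0,0.087,0,0,0,0.0115,0,0,0.087,0,0,0,0.0115,0,0,0.087,0,0,0,0.0115,0,0,0.087,0,0,0,0.0115,0,0,0.05,0,0,0,0.0115,0,0,0.05,0,0,0,0.0115,0,0,0.05,0,0,0,0.0115,0,0,0.05,0,0,0,0.0115,0,0,0.05,0,0,0,0.0115,0,0,0.05],
)

```text
time_s: 3.97
tcp_pos: [0.5553, -0.1976, 0.0361]
ee_rot: [[0.0, -0.966, -0.258], [-0.0, -0.258, 0.966], [-1.0, -0.0, -0.0]]
wrist_force: [0.7, -0.6, 0.8]
gripper_width: 0.783
```

```bash
python3 snap.py wrist lid3
python3 - <<'E'
from h import *
from math import *
# targets
m=np.array([.4797,.2149,.1766]);az=radians(179.0);a=np.array([.5*cos(az),.5*sin(az),cos(pi/6)])
T=pose()
up=T.copy();up[2,3]=.30
print('up',inc(up[:3,:3],up[:3,3]))
Rt=frame(-a,[-1,0,0]);print(Rt,m+a*.12,inc(Rt,m+a*.12,up))
E
```

```text
3.9667 [-3.850e+00  3.033e+01 -1.773e+01  4.000e-02 -4.193e+01  1.880e+01] [ 0.5553 -0.1976  0.0361] [ 0.7 -0.6  0.8] 0.7834059501585976
[[ 2.000e-04 -9.660e-01 -2.585e-01]
 [-4.000e-04 -2.585e-01  9.660e-01]
 [-1.000e+00 -0.000e+00 -5.000e-04]]
up (array([0., 0., 0.]), array([-2.639e-01,  0.000e+00, -1.000e-04]))
[[ 0.49992385  0.         -0.86606937]
 [-0.0087262  -0.99994924 -0.00503705]
 [-0.8660254   0.01007564 -0.49989847]] [0.41970914 0.21594714 0.28052305] (array([-73.34,  25.9 , -19.15]), array([0.0193, 0.0241, 0.4346]))
```

View pics/lid3.png

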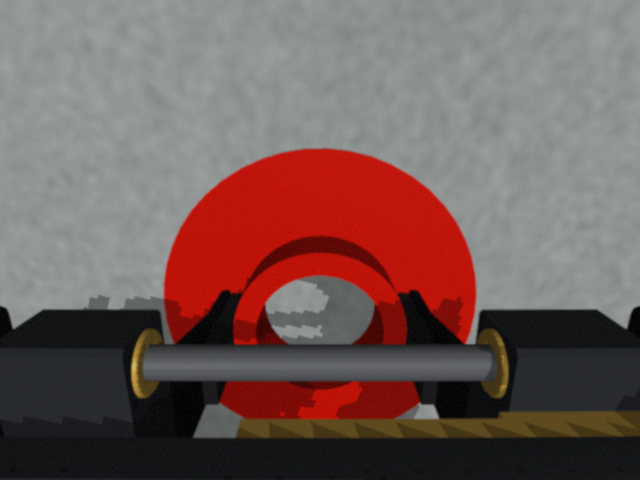

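move_arm(
  increments=[0,0,0,-0.01,0,0,0.05,0,0,0,-0.03,0,0,0.05,0,0,0,-0.06,0,0,0.05,0,0,0,-0.1,0,0,0.05,0,0,0,-0.14,0,0,0.05,0,0,0,-0.18,0,0,0.05,0,0,0,-0.22,0,0,0.05,0,0,0,-0.25,0,0,0.05,0,0,0,-0.264,0,0,0.05,0,0,0,-0.264,0,0,0.05,0,0,0,-0.264,0,0,0.05,0,0,0,-0.264,0,0,0.05],
)

```text
time_s: 5.02
tcp_pos: [0.5541, -0.1971, 0.298]
ee_rot: [[-0.004, -0.966, -0.258], [0.001, -0.258, 0.966], [-1.0, 0.003, 0.002]]
wrist_force: [-0.6, 0.3, -1.2]
gripper_width: 0.782
```

```bash
python3 snap.py wrist lid4
python3 - <<'E'
from h import *
from math import *
m=np.array([.4797,.2149,.1766]);az=radians(179.0);a=np.array([.5*cos(az),.5*sin(az),cos(pi/6)])
Rt=frame(-a,[-1,0,0]);print(inc(Rt,m+a*.12))
E
```

```text
5.0167 [-3.830e+00  1.635e+01  1.770e+00 -5.000e-02 -7.564e+01  1.881e+01] [ 0.5541 -0.1971  0.298 ] [-0.6  0.3 -1.2] 0.782216906692093
[[-0.0036 -0.9661 -0.2581]
 [ 0.001  -0.2581  0.9661]
 [-1.      0.0032  0.0019]]
(array([-73.34,  26.17, -19.26]), array([0.018 , 0.0231, 0.4338]))
```

View pics/lid4.png

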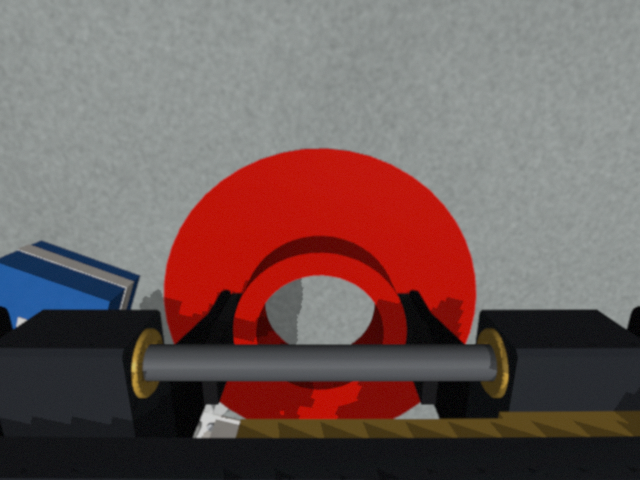

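```bash
cat > lidtool.py <<'E'
import sys
from h import *
f=sys.argv[1]
H=hsv(cv2.imread(f'pics/{f}.png')[:,:,::-1].copy())
red=((H[...,0]<8)|(H[...,0]>172))&(H[...,1]>150)&(H[...,2]>60)
c=big(red);c=c[(c[:,1]<285)]
c=np.array([p for p in c if (abs(p[0]-320)>110 or p[1]<215)])
v=c-[320,300.];c=c+.5*v/np.linalg.norm(v,axis=1)[:,None]
o,d=rays('wrist',c,np.eye(4))
def F(q,n=np.array([1.,0,0])):
    n=np.array([1,q[3],q[4]]);n/=np.linalg.norm(n)
    P=toplane(o,d,np.array([q[2],q[0],q[1]]),n);return (np.linalg.norm(P-[q[2],q[0],q[1]],axis=1)-.07)*1000
s=least_squares(lambda q:F([q[0],q[1],.010,0,0]),[0,0],loss='soft_l1',f_scale=.5);print('y,z (x=.010)',s.x,np.abs(s.fun).mean())
s=least_squares(lambda q:F([*q,0,0]),[0,0,.01],loss='soft_l1',f_scale=.5);print('y,z,x',s.x,np.abs(s.fun).mean())
E
python3 lidtool.py lid4
```

```text
Traceback (most recent call last):
  File "lidtool.py", line 13, in <module>
    s=least_squares(lambda q:F([q[0],q[1],.010,0,0]),[0,0],loss='soft_l1',f_scale=.5);print('y,z (x=.010)',s.x,np.abs(s.fun).mean())
  File "lidtool.py", line 13, in <lambda>
    s=least_squares(lambda q:F([q[0],q[1],.010,0,0]),[0,0],loss='soft_l1',f_scale=.5);print('y,z (x=.010)',s.x,np.abs(s.fun).mean())
                             ~^^^^^^^^^^^^^^^^^^^^^^
  File "lidtool.py", line 11, in F
    n=np.array([1,q[3],q[4]]);n/=np.linalg.norm(n)
                              ^^^^^^^^^^^^^^^^^^^^
numpy._core._exceptions._UFuncOutputCastingError: Cannot cast ufunc 'divide' output from dtype('float64') to dtype('int64') with casting rule 'same_kind'
```

move_arm(
  increments=[-73.3,26.1,-19.2,0.018,0.023,0.434,0.05,-73.3,26.1,-19.2,0.018,0.023,0.434,0.05,-73.3,26.1,-19.2,0.018,0.023,0.434,0.05,-73.3,26.1,-19.2,0.018,0.023,0.434,0.05,-73.3,26.1,-19.2,0.018,0.023,0.434,0.05,-73.3,26.1,-19.2,0.018,0.023,0.434,0.05,-73.3,26.1,-19.2,0.018,0.023,0.434,0.05,-73.3,26.1,-19.2,0.018,0.023,0.434,0.05,-73.3,26.1,-19.2,0.018,0.023,0.434,0.05,-73.3,26.1,-19.2,0.018,0.023,0.434,0.05,-73.3,26.1,-19.2,0.018,0.023,0.434,0.05,-73.3,26.1,-19.2,0.018,0.023,0.434,0.05],
)

```text
time_s: 6.07
tcp_pos: [0.4187, 0.2176, 0.2792]
ee_rot: [[0.502, 0.01, -0.865], [-0.009, -1.0, -0.017], [-0.865, 0.017, -0.502]]
wrist_force: [-0.3, -0.9, -2.4]
gripper_width: 0.783
```

```bash
python3 snap.py wrist pre1;python3 snap.py scene pre2;python3 snap.py top pre3; python3 lidtool.py pre1
```

```text
6.0667 [ 59.93  -6.89 -45.68  40.07 -42.99   2.97] [0.4187 0.2176 0.2792] [-0.3 -0.9 -2.4] 0.7830778130932305
[[ 0.5017  0.0103 -0.865 ]
 [-0.0094 -0.9998 -0.0173]
 [-0.865   0.0168 -0.5015]]
6.1167 [ 59.76  -6.92 -45.65  39.91 -43.1    2.98] [0.419  0.2156 0.2791] [-0.2 -0.6 -1.8] 0.780575682688896
[[ 0.5005  0.0048 -0.8657]
 [-0.0119 -0.9999 -0.0125]
 [-0.8657  0.0166 -0.5003]]
6.1667 [ 59.64  -6.91 -45.51  39.79 -43.19   2.93] [0.4197 0.2149 0.2797] [-0.  -0.3 -1.6] 0.7830596852175321
[[ 5.001e-01 -1.000e-04 -8.660e-01]
 [-1.280e-02 -9.999e-01 -7.300e-03]
 [-8.659e-01  1.470e-02 -5.000e-01]]Traceback (most recent call last):
  File "lidtool.py", line 13, in <module>
    s=least_squares(lambda q:F([q[0],q[1],.010,0,0]),[0,0],loss='soft_l1',f_scale=.5);print('y,z (x=.010)',s.x,np.abs(s.fun).mean())
    return func(*args, **kwargs)
    vector_fun = VectorFunction(
        fun_wrapped,
    ...<6 lines>...
        workers=workers
    )
    self._update_fun()
    ~~~~~~~~~~~~~~~~^^
    self.f = self.fun_wrapped(xp_copy(self.x))
             ~~~~~~~~~~~~~~~~^^^^^^^^^^^^^^^^^
    return np.atleast_1d(self.fun(x))
                         ~~~~~~~~^^^
    return self.f(x, *self.args, **self.kwargs)
           ~~~~~~^^^^^^^^^^^^^^^^^^^^^^^^^^^^^^
  File "lidtool.py", line 13, in <lambda>
    s=least_squares(lambda q:F([q[0],q[1],.010,0,0]),[0,0],loss='soft_l1',f_scale=.5);print('y,z (x=.010)',s.x,np.abs(s.fun).mean())
                             ~^^^^^^^^^^^^^^^^^^^^^^
  File "lidtool.py", line 11, in F
    n=np.array([1,q[3],q[4]]);n/=np.linalg.norm(n)
                              ^^^^^^^^^^^^^^^^^^^^
numpy._core._exceptions._UFuncOutputCastingError: Cannot cast ufunc 'divide' output from dtype('float64') to dtype('int64') with casting rule 'same_kind'
```

View pics/pre1.png

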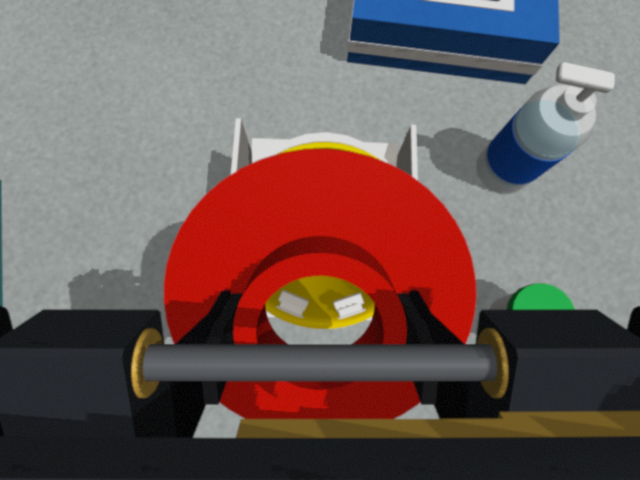

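View pics/pre2.png

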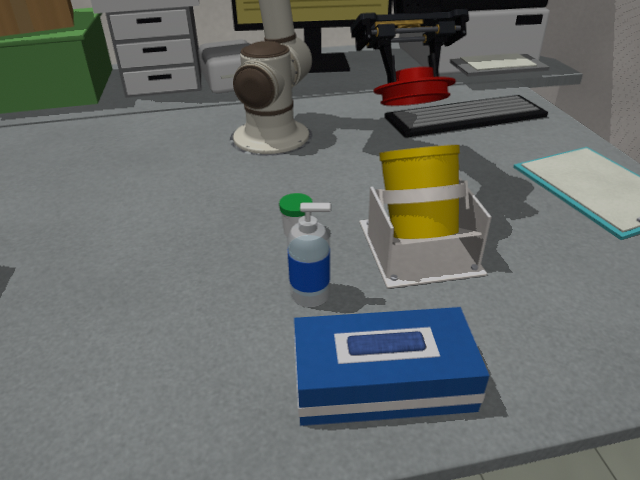

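View pics/pre3.png

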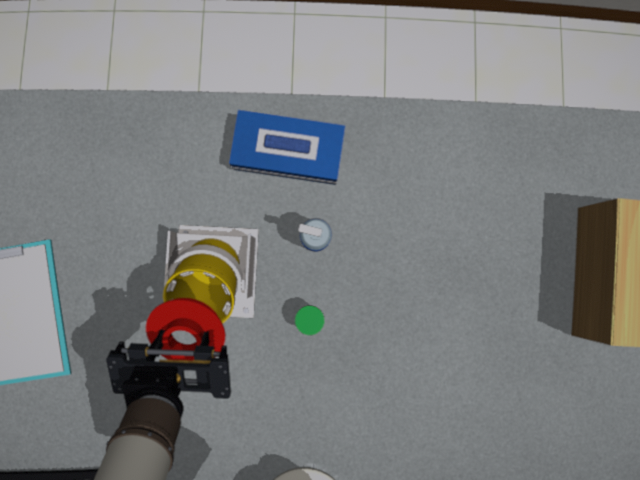

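```bash
sed -i 's/\[1,q\[3\]/[1.,q[3]/' lidtool.py; for f in lid3 lid4 pre1; do python3 lidtool.py $f; done
cat > ax.py <<'E'
from h import *
from math import *
m=np.array([.4797,.2149,.1766]);az=radians(179.0);a=np.array([.5*cos(az),.5*sin(az),cos(pi/6)])
Rt=frame(-a,[-1,0,0])
def rel(T): # TCP in bin frame along tool target axes: height, y, z ; rotation error
    return (Rt.T@(T[:3,3]-m)*[-1,1,1]*1000).round(2),R.from_matrix(Rt.T@T[:3,:3]).as_rotvec(degrees=True).round(2)
def st():
    s=r.sense();T=pose(s);h,e=rel(T);F=Rt.T@s['wrist_force'];print('t',round(s['time_s'],2),'h,y,z mm',h,'rot',e,'F tool',F.round(1),'M',(Rt.T@s['moment']).round(2),'w',round(s['gripper_width']*87,1),'v',np.abs(s['joint_velocities']).max().round(2));return T
E
python3 - <<'E'
from ax import *
T=st();print(inc(Rt,m+a*.05,T))
E
```

```text
y,z (x=.010) [-0.00061143 -0.00148251] 0.1167727565333632
y,z,x [-0.00061086 -0.00150295  0.01044634] 0.10474706229078062
y,z (x=.010) [-0.00064173 -0.00150832] 0.11470707906963856
y,z,x [-0.00064118 -0.00152926  0.01045482] 0.10148701315182646
y,z (x=.010) [-0.00070466 -0.00135483] 0.13014542725073344
y,z,x [-0.0007046  -0.00134393  0.00977227] 0.12716933340351702
t 6.22 h,y,z mm [119.55   1.11  -0.54] rot [0.02 0.04 0.22] F tool [ 1.  -0.2  0.4] M [-0.01 -1.23  0.06] w 67.9 v 1.85
(array([-0.02, -0.04, -0.22]), array([ 0.0695, -0.0014,  0.0006]))
```

move_arm(
  increments=[0,0,-0.2,0.02,0,0.001,0.05,0,0,-0.2,0.04,0,0.0015,0.05,0,0,-0.2,0.06,-0.0005,0.002,0.05,0,0,-0.2,0.07,-0.0005,0.002,0.05,0,0,-0.2,0.07,-0.0005,0.002,0.05,0,0,-0.2,0.07,-0.0005,0.002,0.05,0,0,-0.2,0.07,-0.0005,0.002,0.05,0,0,-0.2,0.07,-0.0005,0.002,0.05,0,0,-0.2,0.07,-0.0005,0.002,0.05,0,0,-0.2,0.07,-0.0005,0.002,0.05],
)

```text
time_s: 7.05
tcp_pos: [0.4543, 0.216, 0.2211]
ee_rot: [[0.503, 0.001, -0.864], [-0.005, -1.0, -0.005], [-0.864, 0.007, -0.503]]
wrist_force: [-0.7, 0.2, -1.8]
gripper_width: 0.784
```

```bash
python3 snap.py wrist pre5; python3 snap.py scene pre6; python3 -c "
from ax import *
st()
im=cv2.imread('pics/pre6.png')[60:220,340:500];cv2.imwrite('pics/pre6c.png',cv2.resize(im,None,fx=3.7,fy=3.7))"
```

```text
7.05 [ 50.71  -0.4  -51.14  52.36 -29.75  -4.77] [0.4543 0.216  0.2211] [-0.7  0.2 -1.8] 0.7838753792945792
[[ 0.5034  0.0014 -0.8641]
 [-0.0052 -1.     -0.0047]
 [-0.864   0.0068 -0.5034]]
7.1 [ 50.71  -0.39 -51.16  52.36 -29.75  -4.77] [0.4543 0.216  0.2209] [ 0.2  0.2 -1.5] 0.779449088311772
[[ 0.5032  0.0015 -0.8642]
 [-0.0054 -1.     -0.0049]
 [-0.8641  0.0071 -0.5032]]
t 7.15 h,y,z mm [ 5.099e+01 -5.400e-01 -3.000e-02] rot [ 0.01  0.21 -0.18] F tool [ 0.6 -0.5  0.6] M [ 0.   -1.27  0.06] w 68.1 v 0.24
```

View pics/pre5.png

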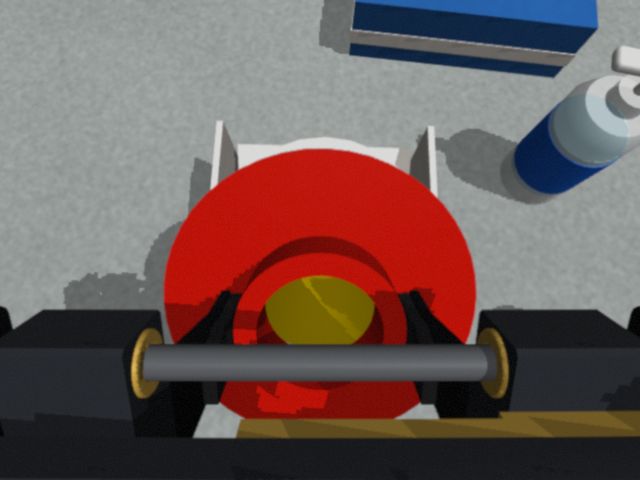

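View pics/pre6c.png

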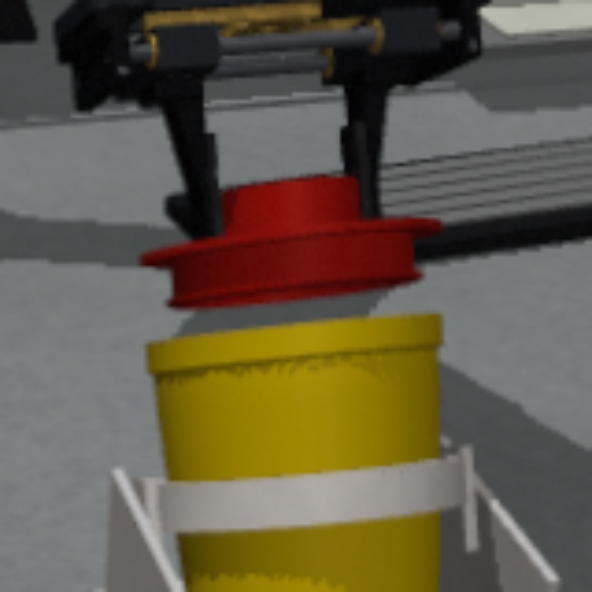

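move_arm(
  increments=[0,-0.2,0.2,0,0.001,0.0014,0.05,0,-0.2,0.2,0.004,0.001,0.0014,0.05,0,-0.2,0.2,0.008,0.001,0.0014,0.05,0,-0.2,0.2,0.012,0.001,0.0014,0.05,0,-0.2,0.2,0.015,0.001,0.0014,0.05,0,-0.2,0.2,0.017,0.001,0.0014,0.05,0,-0.2,0.2,0.018,0.001,0.0014,0.05,0,-0.2,0.2,0.018,0.001,0.0014,0.05,0,-0.2,0.2,0.018,0.001,0.0014,0.05,0,-0.2,0.2,0.018,0.001,0.0014,0.05],
)

```text
time_s: 7.98
tcp_pos: [0.4622, 0.2145, 0.2041]
ee_rot: [[0.5, -0.001, -0.866], [-0.01, -1.0, -0.005], [-0.866, 0.011, -0.5]]
wrist_force: [-0.3, 0.3, -1.0]
gripper_width: 0.779
```

```bash
python3 -c "
from ax import *
st()"
```

```text
t 7.98 h,y,z mm [32.55  0.68  1.37] rot [ 0.01 -0.02  0.07] F tool [ 0.7 -0.3  0.7] M [-0.04 -1.23 -0.03] w 67.8 v 0.13
```

move_arm(
  increments=[0,0,0,0.001,0,0,0.05,0,0,0,0.002,0,0,0.05,0,0,0,0.003,0,0,0.05,0,0,0,0.004,0,0,0.05,0,0,0,0.004,0,0,0.05,0,0,0,0.004,0,0,0.05],
)

```text
time_s: 8.48
tcp_pos: [0.4646, 0.2152, 0.202]
ee_rot: [[0.502, 0.0, -0.865], [-0.008, -1.0, -0.005], [-0.865, 0.01, -0.502]]
wrist_force: [-5.0, 0.3, 4.5]
gripper_width: 0.784
```

```bash
python3 -c "
from ax import *
st()"
```

```text
t 8.48 h,y,z mm [29.56 -0.06  0.32] rot [-0.01  0.12 -0.03] F tool [-6.4 -0.3  2.1] M [-0.05 -1.22  0.16] w 68.2 v 0.11
```

move_arm(
  increments=[0,0,0,0.001,0,0,0.05,0,0,0,0.001,0,0,0.05,0,0,0,0.002,0,0,0.05,0,0,0,0.002,0,0,0.05,0,0,0,0.002,0,0,0.05],
)

```text
time_s: 8.9
tcp_pos: [0.4655, 0.2152, 0.2001]
ee_rot: [[0.501, 0.001, -0.865], [-0.008, -1.0, -0.006], [-0.865, 0.01, -0.501]]
wrist_force: [-3.9, -0.2, 4.5]
gripper_width: 0.78
```

```bash
python3 -c "
from ax import *
st()"; python3 snap.py wrist ins1; python3 lidtool.py ins1;python3 -c "
from ax import *
st()"
```

```text
t 8.9 h,y,z mm [27.44 -0.11  0.58] rot [-0.03  0.1  -0.05] F tool [-5.8  0.2  1.2] M [-0.04 -1.41  0.07] w 67.9 v 0.11
8.9 [ 46.81   2.07 -52.97  59.41 -25.52  -9.24] [0.4655 0.2152 0.2001] [-3.9 -0.2  4.5] 0.7802016647419934
[[ 5.014e-01  9.000e-04 -8.652e-01]
 [-7.900e-03 -1.000e+00 -5.600e-03]
 [-8.652e-01  9.600e-03 -5.014e-01]]
y,z (x=.010) [-0.00064501 -0.00223053] 0.2812788648153152
y,z,x [-0.00064916 -0.00215229  0.00818885] 0.1439301376701823
t 8.95 h,y,z mm [27.43 -0.12  0.6 ] rot [-0.03  0.09 -0.05] F tool [-6.8  0.9  2.4] M [-0.04 -1.41  0.03] w 67.6 v 0.07
```

View pics/ins1.png

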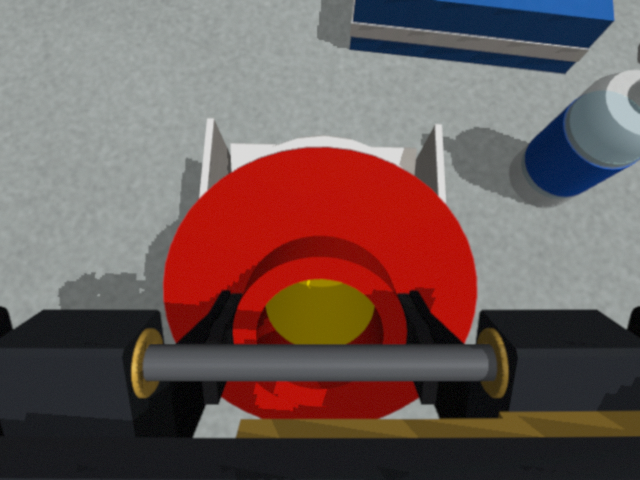

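```bash
cat >> lidtool.py <<'E'
for fx in (.0,):
    s=least_squares(lambda q:np.r_[F(q),q[3:]*300*0.05],[0,0,.01,0,0],loss='soft_l1',f_scale=.5);print('full y,z,x',s.x[:3],'tilt n(y,z) deg',np.degrees(s.x[3:]).round(2),np.abs(s.fun).mean())
# collar top inner hole not used
E
for f in lid3 pre1 pre5 ins1; do python3 lidtool.py $f|tail -1; done
python3 - <<'E'
from h import *
# scene view
im=r.capture('scene');cv2.imwrite('pics/ins2.png',cv2.resize(im[60:220,340:500,::-1],None,fx=3.7,fy=3.7,interpolation=cv2.INTER_CUBIC))
E
```

```text
full y,z,x [-0.00061941 -0.00150432  0.01013587] tilt n(y,z) deg [0.03 0.69] 0.1026480905476441
full y,z,x [-0.00070756 -0.00135542  0.01009188] tilt n(y,z) deg [ 0.   -0.67] 0.1256274647879773
full y,z,x [-0.00066863 -0.00138568  0.01043143] tilt n(y,z) deg [-0.24 -1.31] 0.11893424383811453
full y,z,x [-0.00064528 -0.00227161  0.00975695] tilt n(y,z) deg [-0.02 -3.19] 0.11609898453071728
```

View pics/ins2.png

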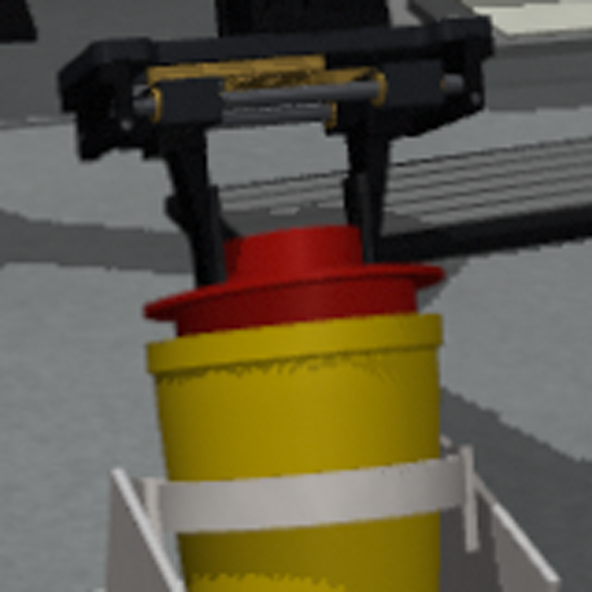

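move_arm(
  increments=[0,0,0,-0.003,0,0,0.05,0,0,0,-0.006,0,0,0.05,0,-1,0,-0.006,0.0005,0.001,0.05,0,-2,0,-0.006,0.0005,0.001,0.05,0,-2,0,-0.006,0.0005,0.001,0.05,0,-2,0,-0.006,0.0005,0.001,0.05,0,-2,0,-0.006,0.0005,0.001,0.05,0,-2,0,-0.006,0.0005,0.001,0.05],
)

```text
time_s: 9.67
tcp_pos: [0.4611, 0.2136, 0.2032]
ee_rot: [[0.469, -0.001, -0.883], [-0.011, -1.0, -0.005], [-0.883, 0.012, -0.469]]
wrist_force: [-0.7, 0.3, -1.2]
gripper_width: 0.784
```

```bash
python3 -c "
from ax import *
st()"; python3 snap.py wrist ins3; python3 lidtool.py ins3;python3 -c "
from ax import *
st()"
```

```text
t 9.67 h,y,z mm [32.29  1.55  2.86] rot [-0.01 -2.04  0.12] F tool [ 0.7 -0.3  1.2] M [ 0.   -1.14 -0.  ] w 68.2 v 0.25
9.6667 [ 49.48   1.88 -50.3   49.75 -28.43  -1.93] [0.4611 0.2136 0.2032] [-0.7  0.3 -1.2] 0.7839229881333509
[[ 4.687e-01 -8.000e-04 -8.834e-01]
 [-1.090e-02 -9.999e-01 -4.900e-03]
 [-8.833e-01  1.200e-02 -4.687e-01]]
y,z (x=.010) [-0.00065805 -0.0017986 ] 0.23160831076622043
y,z,x [-0.00066487 -0.00173988  0.00867181] 0.14724013475224854
full y,z,x [-0.00064643 -0.00184703  0.01010693] tilt n(y,z) deg [-0.09 -2.94] 0.1212738564508866
t 9.72 h,y,z mm [32.3   1.57  2.82] rot [-0.   -2.05  0.11] F tool [ 0.5 -0.   0.3] M [ 0.01 -1.17  0.01] w 67.9 v 0.11
```

move_arm(
  increments=[0,-0.3,0,0.002,0,0,0.05,0,-0.3,0,0.003,0,0,0.05,0,-0.3,0,0.004,0,0,0.05,0,-0.3,0,0.005,0,0,0.05,0,-0.3,0,0.005,0,0,0.05,0,-0.3,0,0.005,0,0,0.05],
)

```text
time_s: 10.22
tcp_pos: [0.464, 0.2142, 0.1996]
ee_rot: [[0.465, -0.001, -0.885], [-0.009, -1.0, -0.004], [-0.885, 0.01, -0.465]]
wrist_force: [-0.9, -0.2, 2.4]
gripper_width: 0.783
```

```bash
python3 -c "
from ax import *
st()"; python3 snap.py wrist ins4; python3 lidtool.py ins4;python3 -c "
from ax import *
st()"
```

```text
t 10.22 h,y,z mm [27.79  0.91  2.13] rot [ 0.03 -2.28  0.02] F tool [-2.5  0.2 -0.4] M [-0.06 -1.26 -0.01] w 68.1 v 0.1
10.2167 [ 48.95   2.44 -50.23  49.99 -27.77  -1.89] [0.464  0.2142 0.1996] [-0.9 -0.2  2.4] 0.7830927006346429
[[ 4.651e-01 -6.000e-04 -8.853e-01]
 [-9.300e-03 -9.999e-01 -4.100e-03]
 [-8.852e-01  1.010e-02 -4.651e-01]]
y,z (x=.010) [-0.00077041 -0.00097959] 0.14036927973350471
y,z,x [-0.00077039 -0.00096811  0.00973262] 0.13671515156335373
full y,z,x [-0.00073045 -0.00099072  0.01024253] tilt n(y,z) deg [-0.19 -1.07] 0.13438540791165138
t 10.27 h,y,z mm [27.75  0.89  2.18] rot [ 0.03 -2.29  0.03] F tool [-3.4 -0.3 -0.3] M [-0.05 -1.29 -0.02] w 68.2 v 0.18
```

move_arm(
  increments=[0,0.5,0,0.001,0,0,0.05,0,1,0,0.001,0,0,0.05,0,1,0,0.002,0,0,0.05,0,1,0,0.002,0,0,0.05,0,1,0,0.002,0,0,0.05],
)

```text
time_s: 10.68
tcp_pos: [0.4649, 0.2144, 0.1985]
ee_rot: [[0.481, 0.0, -0.877], [-0.009, -1.0, -0.005], [-0.876, 0.01, -0.481]]
wrist_force: [-5.5, -1.0, 7.0]
gripper_width: 0.78
```

```bash
python3 -c "
from ax import *
st()"; python3 snap.py wrist ins5; python3 lidtool.py ins5;python3 -c "
from ax import *
st()"
```

```text
t 10.68 h,y,z mm [26.31  0.71  1.87] rot [ 0.   -1.22 -0.01] F tool [-8.8  1.1  1.3] M [-0.06 -1.62  0.11] w 67.9 v 0.17
10.6833 [ 47.88   2.37 -51.66  54.52 -26.46  -5.43] [0.4649 0.2144 0.1985] [-5.5 -1.   7. ] 0.780000170384022
[[ 4.814e-01  1.000e-04 -8.765e-01]
 [-8.700e-03 -1.000e+00 -4.800e-03]
 [-8.765e-01  9.900e-03 -4.813e-01]]
y,z (x=.010) [-0.00079373 -0.00066855] 0.13552106529139604
y,z,x [-0.00079382 -0.00067295  0.01011023] 0.13492045784190712
full y,z,x [-0.00075036 -0.00068126  0.01034341] tilt n(y,z) deg [-0.2  -0.49] 0.1348543482613506
t 10.73 h,y,z mm [26.3   0.71  1.89] rot [ 0.   -1.22 -0.01] F tool [-7.8  1.9  1.5] M [-0.1  -1.65  0.14] w 68.3 v 0.14
```

move_arm(
  increments=[0,0.5,0,0.001,0.0003,0.0003,0.05,0,0.5,0,0.0015,0.0003,0.0003,0.05,0,0.5,0,0.002,0.0003,0.0003,0.05,0,0.5,0,0.0025,0.0003,0.0005,0.05,0,0.5,0,0.0025,0.0003,0.0005,0.05,0,0.5,0,0.0025,0.0003,0.0005,0.05],
)

```text
time_s: 11.23
tcp_pos: [0.4655, 0.214, 0.1954]
ee_rot: [[0.488, -0.0, -0.873], [-0.009, -1.0, -0.005], [-0.873, 0.011, -0.488]]
wrist_force: [-2.6, 1.2, 5.0]
gripper_width: 0.784
```

```bash
python3 -c "
from ax import *
st()"; python3 snap.py wrist ins6; python3 lidtool.py ins6;python3 -c "
from ax import *
st()"
```

```text
t 11.23 h,y,z mm [23.31  1.1   2.9 ] rot [-0.01 -0.79  0.03] F tool [-5.6 -1.1 -0.3] M [-0.05 -0.99 -0.09] w 68.2 v 0.12
11.2333 [ 46.95   2.55 -52.6   57.52 -25.49  -7.71] [0.4655 0.214  0.1954] [-2.6  1.2  5. ] 0.783604783101818
[[ 4.880e-01 -1.000e-04 -8.729e-01]
 [-9.300e-03 -9.999e-01 -5.200e-03]
 [-8.728e-01  1.060e-02 -4.879e-01]]
y,z (x=.010) [-0.00068111 -0.00144009] 0.19771047207554696
y,z,x [-0.00068404 -0.00139474  0.00896197] 0.1431003820559978
full y,z,x [-0.00066427 -0.00147654  0.01015367] tilt n(y,z) deg [-0.09 -2.45] 0.1271447700307427
t 11.28 h,y,z mm [23.3   1.07  2.92] rot [-0.02 -0.79  0.03] F tool [-5.5 -0.1 -0.4] M [-0.02 -0.97 -0.09] w 67.7 v 0.17
```

Run:
```python
from h import *
im=r.capture('scene');cv2.imwrite('pics/ins7full.png',im[:,:,::-1]);cv2.imwrite('pics/ins7.png',cv2.resize(im[90:190,370:490,::-1],None,fx=6,fy=6,interpolation=cv2.INTER_CUBIC))
```

```text
(no output)
```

View pics/ins7.png

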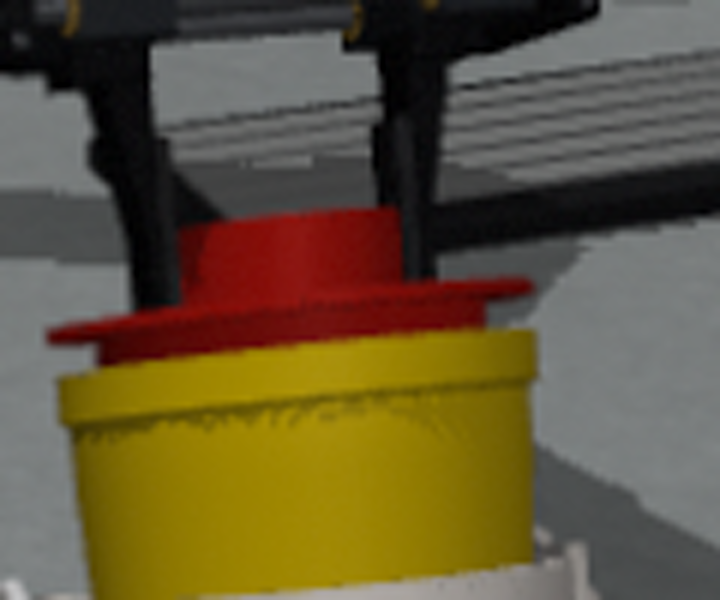

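move_arm(
  increments=[0,-0.5,0,0.001,0.0002,0,0.05,0,-1,0,0.0015,0.0003,0,0.05,0,-1,0,0.002,0.0003,0,0.05,0,-1,0,0.002,0.0003,0,0.05,0,-1,0,0.002,0.0003,0,0.05],
)

```text
time_s: 11.75
tcp_pos: [0.466, 0.214, 0.1951]
ee_rot: [[0.475, 0.002, -0.88], [-0.007, -1.0, -0.006], [-0.88, 0.01, -0.475]]
wrist_force: [-20.2, -0.5, 18.2]
gripper_width: 0.78
```

```bash
python3 -c "
from ax import *
st()"; python3 snap.py wrist ins8; python3 lidtool.py ins8
```

```text
t 11.75 h,y,z mm [22.87  1.09  2.66] rot [-0.08 -1.65 -0.08] F tool [-25.8   0.7   8.4] M [-0.22 -3.4   0.35] w 67.9 v 0.16
11.75 [ 47.63   2.75 -51.55  54.03 -26.08  -4.79] [0.466  0.214  0.1951] [-20.2  -0.5  18.2] 0.780340054347879
[[ 0.4747  0.0019 -0.8801]
 [-0.0075 -1.     -0.0062]
 [-0.8801  0.0096 -0.4747]]
y,z (x=.010) [-0.00067091 -0.00145994] 0.2601758414619822
y,z,x [-0.00067639 -0.00139409  0.00840733] 0.15000823141029782
full y,z,x [-0.00067371 -0.00150797  0.00988734] tilt n(y,z) deg [-0.01 -2.97] 0.12564710757942119
```

move_arm(
  increments=[0,0.5,0,-0.002,0,0,0.05,0,0.8,0,-0.0025,0,0,0.05,0,0.8,0,-0.0025,0,0,0.05,0,0.8,0,-0.0025,0,0,0.05],
)

```text
time_s: 12.13
tcp_pos: [0.4654, 0.2136, 0.1952]
ee_rot: [[0.484, -0.001, -0.875], [-0.01, -1.0, -0.004], [-0.875, 0.011, -0.484]]
wrist_force: [2.2, 1.1, -0.4]
gripper_width: 0.778
```

```bash
python3 -c "
from ax import *
st()"; python3 snap.py wrist ins9; python3 lidtool.py ins9
```

```text
t 12.13 h,y,z mm [23.19  1.53  3.09] rot [ 0.02 -1.05  0.05] F tool [ 1.4 -1.1 -1.7] M [ 0.02 -0.32 -0.58] w 67.7 v 0.27
12.1333 [ 47.17   2.59 -52.33  56.48 -25.7   -6.92] [0.4654 0.2136 0.1952] [ 2.2  1.1 -0.4] 0.7783973375051361
[[ 4.840e-01 -8.000e-04 -8.751e-01]
 [-9.700e-03 -9.999e-01 -4.500e-03]
 [-8.750e-01  1.070e-02 -4.840e-01]]
y,z (x=.010) [-0.00065009 -0.00143482] 0.23016028917292025
y,z,x [-0.00065565 -0.00137999  0.00867844] 0.14855218277768956
full y,z,x [-0.00063087 -0.00146647  0.00991005] tilt n(y,z) deg [-0.12 -2.52] 0.1317366677602085
```

move_arm(
  increments=[0,0,0,0,0,0,0.087,0,0,0,0,0,0,0.087,0,0,0,0,0,0,0.087,0,0,0,0,0,0,0.087,0,0,0,-0.01,0,0,0.087,0,0,0,-0.03,0,0,0.087,0,0,0,-0.06,0,0,0.087,0,0,0,-0.09,0,0,0.087,0,0,0,-0.12,0,0,0.087,0,0,0,-0.12,0,0,0.087,0,0,0,-0.12,0,0,0.087,0,0,0,-0.12,0,0,0.087],
)

```text
time_s: 13.18
tcp_pos: [0.4066, 0.2139, 0.2996]
ee_rot: [[0.483, -0.001, -0.875], [-0.011, -1.0, -0.005], [-0.875, 0.012, -0.483]]
wrist_force: [0.0, -0.1, -0.5]
gripper_width: 0.997
```

```bash
python3 snap.py wrist rel1; python3 -c "
from ax import *
st()
im=r.capture('scene');cv2.imwrite('pics/rel2full.png',im[:,:,::-1]);cv2.imwrite('pics/rel2.png',cv2.resize(im[90:190,370:490,::-1],None,fx=6,fy=6,interpolation=cv2.INTER_CUBIC))"
```

```text
13.1833 [ 62.08  -8.89 -42.73  35.49 -48.12   5.77] [0.4066 0.2139 0.2996] [ 0.  -0.1 -0.5] 0.997372700531695
[[ 4.835e-01 -8.000e-04 -8.754e-01]
 [-1.090e-02 -9.999e-01 -5.100e-03]
 [-8.753e-01  1.200e-02 -4.834e-01]]
t 13.23 h,y,z mm [142.51   2.48   1.99] rot [-0.02 -1.12  0.2 ] F tool [-0.3  0.4  0.4] M [ 0.02 -1.03  0.02] w 87.2 v 0.85
```

View pics/rel1.png

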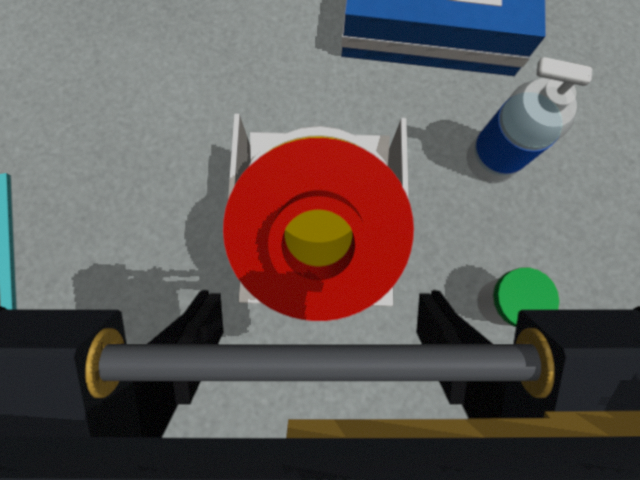

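View pics/rel2.png

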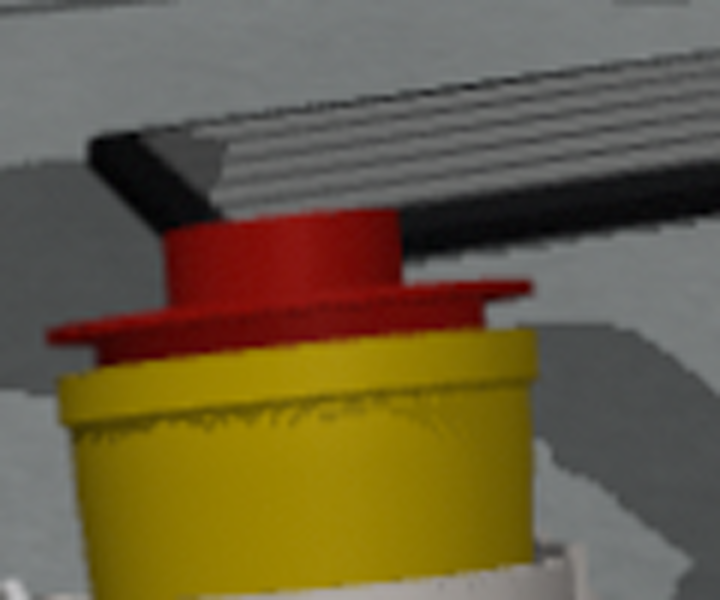

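```bash
cat > flange.py <<'E'
import sys
from ax import *
def fl(f,verbose=True):
    T=np.load(f'pics/{f}.npy');H=hsv(cv2.imread(f'pics/{f}.png')[:,:,::-1].copy())
    red=((H[...,0]<8)|(H[...,0]>172))&(H[...,1]>150)&(H[...,2]>40)
    red=cv2.morphologyEx(red.astype(np.uint8),cv2.MORPH_OPEN,np.ones((3,3)))
    c=big(red);e=cv2.convexHull(c).reshape(-1,2)
    hullmask=np.array([abs(cv2.pointPolygonTest(e.reshape(-1,1,2).astype(np.float32),(float(p[0]),float(p[1])),True))<1.2 for p in c])
    c=c[hullmask];c=c[c[:,1]<335];ctr=c.mean(0);v=c-ctr;c=c+.5*v/np.linalg.norm(v,axis=1)[:,None]
    o,d=rays('wrist',c,T)
    def res(q):
        n=a+q[3]*Rt[:,1]+q[4]*Rt[:,2];n/=np.linalg.norm(n);p=m+Rt@np.array([-q[2],q[0],q[1]])
        return (np.linalg.norm(toplane(o,d,p,n)-p,axis=1)-.07)*1000
    for fix in (1,0):
        g=lambda q:np.r_[res(q),q[3:]*1e4*fix]
        s=least_squares(g,[0,0,.014,0,0],loss='soft_l1',f_scale=.4)
        print(f,'y,z,h mm',(s.x[:3]*1000).round(2),'tilt(y,z)deg',np.degrees(s.x[3:]).round(2),np.abs(s.fun[:-2]).mean().round(3),len(c))
for f in sys.argv[1:]: fl(f)
E
python3 flange.py rel1; python3 rim.py|head -2
```

```text
rel1 y,z,h mm [ 0.79  1.85 11.99] tilt(y,z)deg [-0.  0.] 0.278 526
rel1 y,z,h mm [ 0.67  1.93 12.81] tilt(y,z)deg [-0.39  1.13] 0.246 526
w 0 [0.4797 0.2149 0.1766] [ 29.75 179.01] 0.202 459 110
w 1 [0.4796 0.2149 0.1767] [ 30.   179.02] 0.204 459 110
```

```bash
cat >> ax.py <<'E'
def tgt(h,y,z): return m+Rt@(np.array([-h,y,z])/1000)
E
python3 - <<'E'
from ax import *
T=st();print(inc(Rt,tgt(41,.7,-52.5),T))
E
```

```text
t 13.28 h,y,z mm [142.25   2.57   1.98] rot [-0.02 -1.13  0.24] F tool [0.6 0.2 1.4] M [-0.03 -1.    0.04] w 86.7 v 0.47
(array([ 0.02,  1.13, -0.24]), array([ 0.1001, -0.0023, -0.0565]))
```

move_arm(
  increments=[0,1.1,-0.2,0,-0.001,-0.03,0,0,1.1,-0.2,0.02,-0.0023,-0.056,0,0,1.1,-0.2,0.04,-0.0023,-0.056,0,0,1.1,-0.2,0.06,-0.0023,-0.0563,0,0,1.1,-0.2,0.08,-0.0023,-0.0565,0,0,1.1,-0.2,0.095,-0.0023,-0.0565,0,0,1.1,-0.2,0.1,-0.0023,-0.0565,0,0,1.1,-0.2,0.1,-0.0023,-0.0565,0,0,1.1,-0.2,0.1,-0.0023,-0.0565,0,0,1.1,-0.2,0.1,-0.0023,-0.0565,0,0,1.1,-0.2,0.1,-0.0023,-0.0565,0],
)

```text
time_s: 14.2
tcp_pos: [0.505, 0.2165, 0.2413]
ee_rot: [[0.502, 0.001, -0.865], [-0.005, -1.0, -0.005], [-0.865, 0.007, -0.502]]
wrist_force: [0.1, -0.2, 1.0]
gripper_width: 0.249
```

```bash
python3 snap.py wrist p1; python3 -c "
from ax import *
st()
im=r.capture('scene');cv2.imwrite('pics/p2.png',cv2.resize(im[60:190,350:500,::-1],None,fx=4.5,fy=4.5,interpolation=cv2.INTER_CUBIC))"
```

```text
14.2 [ 46.84   2.74 -43.66  46.57 -30.62   5.23] [0.505  0.2165 0.2413] [ 0.1 -0.2  1. ] 0.24949922460102236
[[ 0.5022  0.0015 -0.8647]
 [-0.0051 -1.     -0.0046]
 [-0.8647  0.0067 -0.5022]]
t 14.25 h,y,z mm [ 43.45  -1.01 -54.16] rot [ 0.02  0.15 -0.22] F tool [ 0.3 -0.3  0.2] M [ 0.   -1.06  0.  ] w 17.8 v 0.26
```

View pics/p1.png

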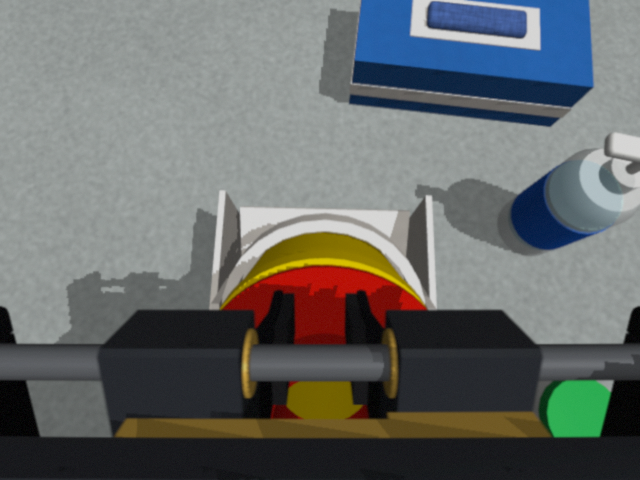

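View pics/p2.png

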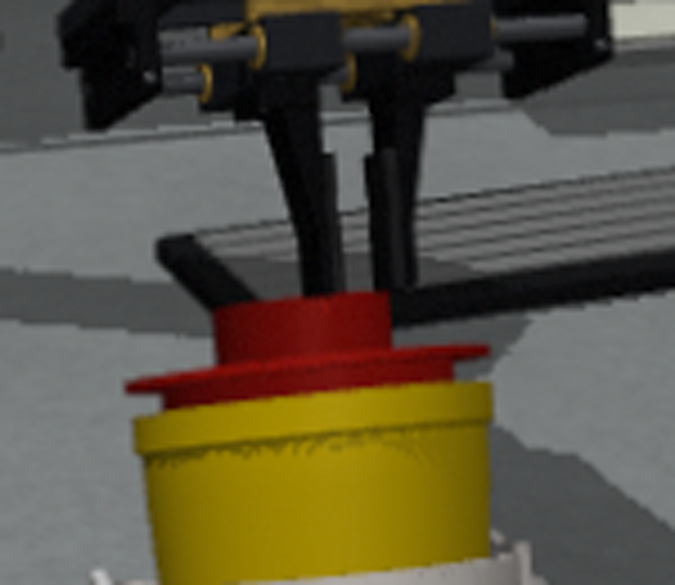

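move_arm(
  increments=[0,-0.1,0.2,0.005,0.001,0.001,0,0,-0.1,0.2,0.01,0.0015,0.001,0,0,-0.1,0.2,0.015,0.0015,0.001,0,0,-0.1,0.2,0.017,0.0015,0.001,0,0,-0.1,0.2,0.0175,0.0015,0.001,0,0,-0.1,0.2,0.0175,0.0015,0.001,0,0,-0.1,0.2,0.0175,0.0015,0.001,0],
)

```text
time_s: 14.88
tcp_pos: [0.5129, 0.2143, 0.2245]
ee_rot: [[0.499, -0.001, -0.866], [-0.01, -1.0, -0.005], [-0.866, 0.011, -0.499]]
wrist_force: [-0.4, -0.6, 0.5]
gripper_width: 0.008
```

```bash
python3 -c "
from ax import *
st()"
```

```text
t 14.88 h,y,z mm [ 24.87   1.04 -52.67] rot [ 0.01 -0.03  0.09] F tool [-0.7  0.6  0.1] M [-0.02 -1.04  0.05] w 0.7 v 0.26
```

move_arm(
  increments=[0,0,0,0.001,0,0,0,0,0,0,0.002,0,0,0,0,0,0,0.003,0,0,0,0,0,0,0.003,0,0,0],
)

```text
time_s: 15.22
tcp_pos: [0.5143, 0.2144, 0.2219]
ee_rot: [[0.5, -0.001, -0.866], [-0.01, -1.0, -0.005], [-0.866, 0.011, -0.499]]
wrist_force: [-0.5, -0.5, 0.0]
gripper_width: 0.007
```

```bash
python3 -c "
from ax import *
st()"
```

```text
t 15.22 h,y,z mm [ 21.91   0.96 -52.62] rot [-0.   -0.03  0.08] F tool [-0.2  0.5  0.4] M [-0.01 -1.02  0.03] w 0.6 v 0.47
```

move_arm(
  increments=[0,0,0,0.001,0,0,0,0,0,0,0.0015,0,0,0,0,0,0,0.002,0,0,0,0,0,0,0.002,0,0,0],
)

```text
time_s: 15.55
tcp_pos: [0.5149, 0.2145, 0.2216]
ee_rot: [[0.501, -0.0, -0.865], [-0.009, -1.0, -0.005], [-0.865, 0.01, -0.501]]
wrist_force: [-11.5, -0.8, 10.6]
gripper_width: 0.005
```

```bash
python3 -c "
from ax import *
st()"
```

```text
t 15.55 h,y,z mm [ 21.39   0.9  -53.  ] rot [-0.01  0.09  0.02] F tool [-14.9   0.9   4.6] M [ 0.02 -2.68  0.26] w 0.5 v 0.17
```

move_arm(
  increments=[0,0,0,0.0005,0,0,0,0,0,0,0.001,0,0,0,0,0,0,0.0015,0,0,0,0,0,0,0.002,0,0,0,0,0,0,0.0025,0,0,0,0,0,0,0.003,0,0,0,0,0,0,0.003,0,0,0],
)

```text
time_s: 16.13
tcp_pos: [0.5168, 0.2146, 0.2205]
ee_rot: [[0.503, -0.0, -0.864], [-0.008, -1.0, -0.005], [-0.864, 0.01, -0.503]]
wrist_force: [-15.1, -1.8, 15.8]
gripper_width: 0.004
```

```bash
python3 -c "
from ax import *
st()"
```

```text
t 16.13 h,y,z mm [ 19.51   0.7  -54.07] rot [ 0.02  0.22 -0.02] F tool [-21.2   2.    5.1] M [-0.03 -2.89  0.63] w 0.3 v 0.16
```

move_arm(
  increments=[0,-0.1,0,0.0005,0,0.0003,0,0,-0.2,0,0.001,0,0.0005,0,0,-0.2,0,0.0015,0,0.0008,0,0,-0.2,0,0.0015,0,0.0008,0],
)

```text
time_s: 16.47
tcp_pos: [0.5174, 0.2147, 0.2198]
ee_rot: [[0.502, -0.0, -0.865], [-0.008, -1.0, -0.004], [-0.865, 0.009, -0.502]]
wrist_force: [-13.9, -2.2, 16.9]
gripper_width: 0.008
```

```bash
python3 -c "
from ax import *
st()"
```

```text
t 16.47 h,y,z mm [ 18.6    0.63 -54.27] rot [ 0.04  0.11 -0.03] F tool [-21.5   2.4   3.6] M [-0.05 -2.35  0.95] w 0.7 v 0.22
```

move_arm(
  increments=[0,0,0,-0.01,0,0,0,0,0,0,-0.04,0,0,0,0,0,0,-0.07,0,0.02,0,0,0,0,-0.08,0,0.05,0,0,0,0,-0.08,0,0.08,0,0,0,0,-0.08,0,0.108,0,0,0,0,-0.08,0,0.108,0,0,0,0,-0.08,0,0.108,0,0,0,0,-0.08,0,0.108,0,0,0,0,-0.08,0,0.108,0],
)

```text
time_s: 17.3
tcp_pos: [0.3842, 0.2153, 0.2325]
ee_rot: [[0.497, -0.001, -0.868], [-0.009, -1.0, -0.004], [-0.868, 0.01, -0.497]]
wrist_force: [-0.1, -0.9, -0.7]
gripper_width: 0.005
```

```bash
python3 snap.py wrist q1; python3 flange.py q1; python3 -c "
from ax import *
st()
im=r.capture('scene');cv2.imwrite('pics/q2full.png',im[:,:,::-1]);cv2.imwrite('pics/q2.png',cv2.resize(im[90:190,370:490,::-1],None,fx=6,fy=6,interpolation=cv2.INTER_CUBIC))"
```

```text
17.3 [ 63.05  -7.19 -54.07  45.83 -38.58  -8.47] [0.3842 0.2153 0.2325] [-0.1 -0.9 -0.7] 0.00483055309986458
[[ 0.4971 -0.0014 -0.8677]
 [-0.0091 -1.     -0.0036]
 [-0.8676  0.0097 -0.4971]]
q1 y,z,h mm [ 0.33  0.46 12.23] tilt(y,z)deg [0. 0.] 0.156 678
q1 y,z,h mm [ 0.4   0.48 12.25] tilt(y,z)deg [0.2  0.06] 0.156 678
t 17.35 h,y,z mm [96.08  0.29 54.81] rot [ 0.09 -0.2   0.05] F tool [ 0.1 -0.2  0.2] M [-0.04 -1.04  0.09] w 0.6 v 0.33
```

View pics/q1.png

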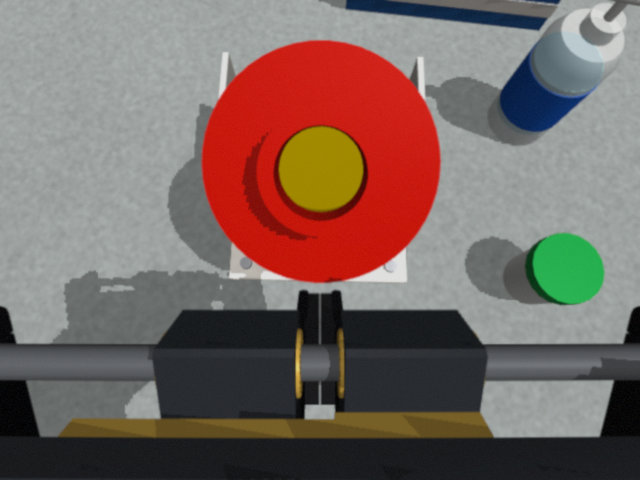

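View pics/q2.png

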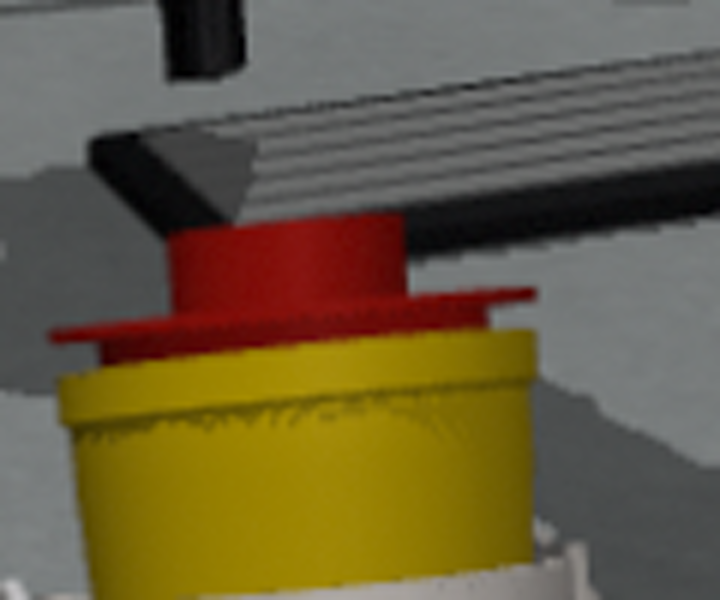

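move_arm(
  increments=[0,0.2,0,0.02,0,0,0,0,0.2,0,0.04,0,0,0,0,0.2,0,0.055,0,0,0,0,0.2,0,0.065,0,0,0,0,0.2,0,0.07,0,0,0,0,0.2,0,0.071,0,0,0,0,0.2,0,0.071,0,0,0,0,0.2,0,0.071,0,0,0],
)

```text
time_s: 18.07
tcp_pos: [0.4192, 0.2139, 0.1705]
ee_rot: [[0.5, -0.002, -0.866], [-0.01, -1.0, -0.004], [-0.866, 0.011, -0.5]]
wrist_force: [0.4, -0.1, 0.8]
gripper_width: 0.008
```

```bash
python3 -c "
from ax import *
st();print(r.sense()['joints'])"
```

```text
t 18.07 h,y,z mm [24.98  0.91 55.49] rot [ 0.07 -0.    0.08] F tool [-0.5  0.1 -0.7] M [ 0.02 -1.03  0.  ] w 0.7 v 0.7
[ 47.34867014   0.65671266 -60.49508563  71.16992929 -23.30614528
 -22.79914813]
```

move_arm(
  increments=[0,-4,0,-0.008,0,-0.0006,0,0,-10,0,-0.008,0,-0.002,0,0,-10,0,-0.004,0,-0.002,0,0,-10,0,0,0,-0.002,0,0,-10,0,0.001,0,-0.002,0,0,-10,0,0.001,0,-0.002,0,0,-10,0,0.001,0,-0.002,0],
)

```text
time_s: 18.65
tcp_pos: [0.4206, 0.2136, 0.1703]
ee_rot: [[0.342, 0.0, -0.94], [-0.011, -1.0, -0.004], [-0.939, 0.012, -0.342]]
wrist_force: [0.0, 0.1, -1.2]
gripper_width: 0.004
```

```bash
cat >> ax.py <<'E'
def tip():
    T=st();p=T[:3,3]+T[:3,0]*.008;print('TIP h,y,z',(Rt.T@(p-m)*[-1000,1000,1000]).round(2),'j',r.sense()['joints'].round(1),'bin-normal in tool axes',(T[:3,:3].T@-a).round(3))
E
python3 -c "
from ax import *
tip()"
```

```text
t 18.65 h,y,z mm [24.08  1.19 54.33] rot [-0.06 -9.97  0.11] F tool [ 1.1 -0.2  0.6] M [ 0.03 -0.68  0.  ] w 0.3 v 0.84
TIP h,y,z [16.2   1.21 55.71] j [ 54.7   2.9 -48.2  32.9 -31.8   8.3] bin-normal in tool axes [ 0.985 -0.002 -0.173]
```

move_arm(
  increments=[0,0,0,0.0014,0,0.0079,0,0,0,0,0.0014,0,0.0079,0,0,0,0,0.0024,0,0.0077,0,0,0,0,0.0034,0,0.0075,0,0,0,0,0.0044,0,0.0074,0,0,0,0,0.0044,0,0.0074,0,0,0,0,0.0044,0,0.0074,0],
)

```text
time_s: 19.23
tcp_pos: [0.4144, 0.2126, 0.1636]
ee_rot: [[0.341, -0.001, -0.94], [-0.012, -1.0, -0.003], [-0.94, 0.012, -0.341]]
wrist_force: [-15.8, 0.4, 9.5]
gripper_width: 0.004
```

```bash
python3 -c "
from ax import *
tip()"
```

```text
t 19.23 h,y,z mm [21.4   2.17 63.08] rot [  0.   -10.05   0.14] F tool [-16.2  -0.3   8.9] M [-0.05 -4.03  0.03] w 0.3 v 0.07
TIP h,y,z [13.52  2.19 64.48] j [ 55.1   2.9 -49.7  34.1 -30.8   6.5] bin-normal in tool axes [ 0.985 -0.002 -0.174]
```

move_arm(
  increments=[0,0,0,0.0005,0,0.0001,0,0,0,0,0.001,0,0.0002,0,0,0,0,0.0015,0,0.0003,0,0,0,0,0.002,0,0.0004,0,0,0,0,0.0025,0,0.0005,0,0,0,0,0.003,0,0.0006,0,0,0,0,0.003,0,0.0006,0],
)

```text
time_s: 19.82
tcp_pos: [0.415, 0.2126, 0.1614]
ee_rot: [[0.342, -0.001, -0.94], [-0.012, -1.0, -0.003], [-0.94, 0.012, -0.342]]
wrist_force: [-19.7, -1.5, 15.6]
gripper_width: 0.007
```

```bash
python3 -c "
from ax import *
tip()"
```

```text
t 19.82 h,y,z mm [19.16  2.19 63.7 ] rot [ 0.   -9.98  0.13] F tool [-23.3   1.6   9.3] M [-0.03 -4.53  0.42] w 0.6 v 0.07
TIP h,y,z [11.28  2.21 65.09] j [ 54.8   3.1 -50.   34.7 -30.2   6. ] bin-normal in tool axes [ 0.985 -0.002 -0.173]
```

move_arm(
  increments=[0,0,0,0.0005,0,0,0,0,0,0,0.001,0,0,0,0,0,0,0.0015,0,0,0,0,0,0,0.002,0,0,0,0,0,0,0.002,0,0,0],
)

```text
time_s: 20.23
tcp_pos: [0.4155, 0.2124, 0.1594]
ee_rot: [[0.342, -0.001, -0.94], [-0.012, -1.0, -0.003], [-0.94, 0.012, -0.342]]
wrist_force: [-20.7, -2.8, 16.6]
gripper_width: 0.005
```

```bash
python3 -c "
from ax import *
tip()"
```

```text
t 20.23 h,y,z mm [17.18  2.31 64.22] rot [-0.01 -9.99  0.14] F tool [-24.7   3.    9.7] M [-0.03 -4.83  0.42] w 0.5 v 0.09
TIP h,y,z [ 9.3   2.33 65.61] j [ 54.7   3.3 -50.2  35.1 -29.8   5.7] bin-normal in tool axes [ 0.985 -0.002 -0.174]
```

move_arm(
  increments=[0,0,0,-0.02,0,0.0035,0,0,0,0,-0.059,0,0.0104,0,0,5,0,-0.0695,-0.001,-0.015,0,0,10,0,-0.0695,-0.001,-0.0487,0,0,10,0,-0.0792,-0.0015,-0.08,0,0,10,0,-0.0792,-0.0015,-0.1048,0,0,10,0,-0.0792,-0.0015,-0.1048,0,0,10,0,-0.06,-0.0015,-0.1083,0,0,10,0,-0.0451,-0.0015,-0.1109,0,0,10,0,-0.0451,-0.0015,-0.1109,0,0,10,0,-0.0451,-0.0015,-0.1109,0,0,10,0,-0.0451,-0.0015,-0.1109,0],
)

```text
time_s: 21.23
tcp_pos: [0.5053, 0.216, 0.2395]
ee_rot: [[0.5, -0.001, -0.866], [-0.01, -1.0, -0.005], [-0.866, 0.011, -0.5]]
wrist_force: [-0.4, -0.0, -0.6]
gripper_width: 0.004
```

```bash
python3 -c "
from ax import *
tip()
im=r.capture('scene');cv2.imwrite('pics/q4.png',cv2.resize(im[90:190,370:490,::-1],None,fx=6,fy=6,interpolation=cv2.INTER_CUBIC))"
```

```text
t 21.23 h,y,z mm [ 41.65  -0.44 -53.61] rot [0.02 0.   0.07] F tool [0.3 0.  0.6] M [-0.01 -1.05 -0.03] w 0.3 v 0.59
TIP h,y,z [ 33.65  -0.43 -53.61] j [ 46.8   3.  -43.6  46.6 -30.8   5.2] bin-normal in tool axes [ 1.    -0.001  0.   ]
```

View pics/q4.png

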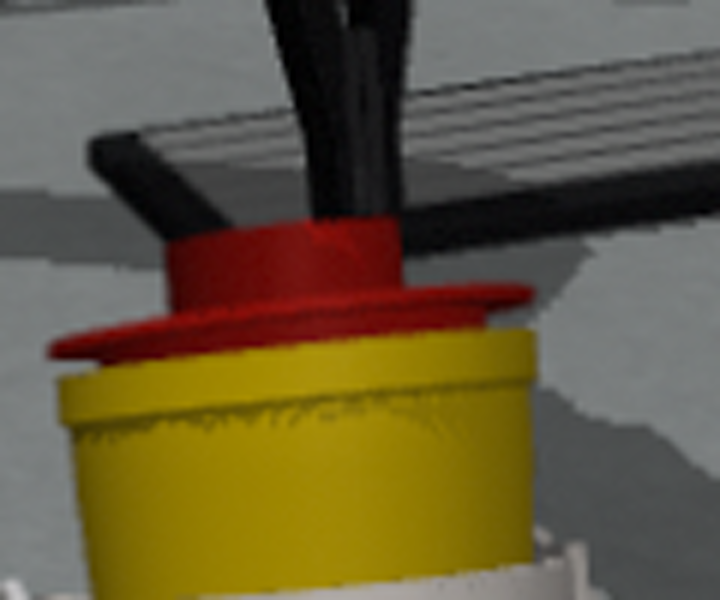

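move_arm(
  increments=[0,0,0,0.01,0.001,0.001,0,0,0,0,0.018,0.001,0.001,0,0,0,0,0.0205,0.001,0.001,0,0,0,0,0.0215,0.001,0.001,0,0,0,0,0.022,0.001,0.001,0,0,0,0,0.0225,0.001,0.001,0,0,0,0,0.023,0.001,0.0012,0,0,0,0,0.0235,0.001,0.0013,0,0,0,0,0.024,0.001,0.0014,0,0,0,0,0.0245,0.001,0.0015,0,0,0,0,0.0245,0.001,0.0015,0],
)

```text
time_s: 22.2
tcp_pos: [0.5161, 0.2151, 0.2194]
ee_rot: [[0.502, -0.0, -0.865], [-0.009, -1.0, -0.005], [-0.865, 0.01, -0.502]]
wrist_force: [-10.8, -2.3, 9.5]
gripper_width: 0.003
```

```bash
python3 -c "
from ax import *
tip()"
```

```text
t 22.2 h,y,z mm [ 18.83   0.27 -52.92] rot [0.02 0.16 0.  ] F tool [-13.6   2.3   4.6] M [-0.1  -2.41  0.5 ] w 0.3 v 0.18
TIP h,y,z [ 10.83   0.27 -52.95] j [ 43.9   5.  -45.6  52.4 -26.6   1. ] bin-normal in tool axes [ 1.    -0.     0.003]
```

move_arm(
  increments=[0,0,0,0.0005,0,0.0002,0,0,0,0,0.001,0,0.0003,0,0,0,0,0.0015,0,0.0005,0,0,0,0,0.002,0,0.0006,0,0,0,0,0.0025,0,0.0008,0,0,0,0,0.003,0,0.0009,0,0,0,0,0.0035,0,0.001,0,0,0,0,0.0035,0,0.001,0],
)

```text
time_s: 22.87
tcp_pos: [0.5177, 0.215, 0.2176]
ee_rot: [[0.505, -0.001, -0.863], [-0.008, -1.0, -0.004], [-0.863, 0.009, -0.505]]
wrist_force: [-12.7, -3.0, 16.3]
gripper_width: 0.004
```

```bash
python3 -c "
from ax import *
tip()"
```

```text
t 22.87 h,y,z mm [ 16.55   0.28 -53.43] rot [ 0.06  0.33 -0.01] F tool [-20.4   3.2   2.9] M [-0.05 -2.24  1.07] w 0.4 v 0.17
TIP h,y,z [  8.55   0.28 -53.47] j [ 43.5   5.2 -46.   53.6 -26.1   0.2] bin-normal in tool axes [1.    0.    0.006]
```

move_arm(
  increments=[0,-0.1,0,0.0005,0,0.0002,0,0,-0.2,0,0.001,0,0.0003,0,0,-0.3,0,0.0015,0,0.0005,0,0,-0.3,0,0.002,0,0.0006,0,0,-0.3,0,0.0025,0,0.0008,0,0,-0.3,0,0.0025,0,0.0008,0],
)

```text
time_s: 23.37
tcp_pos: [0.5189, 0.2152, 0.2164]
ee_rot: [[0.502, -0.001, -0.865], [-0.008, -1.0, -0.004], [-0.865, 0.009, -0.502]]
wrist_force: [-13.8, -4.6, 19.3]
gripper_width: 0.004
```

```bash
python3 -c "
from ax import *
tip()"
```

```text
t 23.37 h,y,z mm [ 14.81   0.12 -53.87] rot [ 0.09  0.14 -0.03] F tool [-23.6   4.8   2.3] M [-0.1  -1.66  1.37] w 0.3 v 0.24
TIP h,y,z [  6.81   0.12 -53.89] j [ 43.4   5.4 -45.8  53.3 -26.    0.5] bin-normal in tool axes [1.    0.    0.002]
```

move_arm(
  increments=[0,0,0,-0.01,0,0,0,0,0,0,-0.04,0,0,0,0,0,0,-0.07,0,0.02,0,0,0,0,-0.08,0,0.05,0,0,0,0,-0.08,0,0.08,0,0,0,0,-0.08,0,0.108,0,0,0,0,-0.08,0,0.108,0,0,0,0,-0.08,0,0.108,0,0,0,0,-0.08,0,0.108,0,0,0,0,-0.08,0,0.108,0],
)

```text
time_s: 24.2
tcp_pos: [0.3851, 0.216, 0.228]
ee_rot: [[0.496, -0.001, -0.868], [-0.009, -1.0, -0.004], [-0.868, 0.009, -0.496]]
wrist_force: [-0.4, -0.7, -0.7]
gripper_width: 0.006
```

```bash
python3 snap.py wrist q5|head -1; python3 flange.py q5; python3 -c "
from ax import *
tip()"
```

```text
24.2 [ 62.57  -6.73 -54.52  46.61 -37.67  -9.08] [0.3851 0.216  0.228 ] [-0.4 -0.7 -0.7] 0.0060404230414860954
q5 y,z,h mm [0.39 0.32 7.62] tilt(y,z)deg [-0.  0.] 0.173 681
q5 y,z,h mm [0.32 0.68 7.87] tilt(y,z)deg [-0.19  1.1 ] 0.167 681
t 24.25 h,y,z mm [91.61 -0.32 56.32] rot [ 0.09 -0.28  0.02] F tool [ 0.1  0.9 -0.2] M [-0.06 -1.07  0.03] w 0.3 v 0.44
TIP h,y,z [83.61 -0.32 56.36] j [ 62.5  -6.7 -54.5  46.6 -37.7  -9.1] bin-normal in tool axes [ 1.    -0.    -0.005]
```

View pics/q5.png

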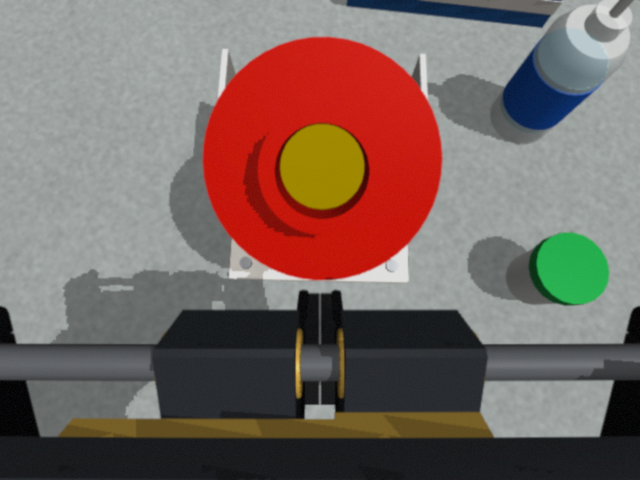

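move_arm(
  increments=[0,-5,0,0.01,0.001,0.004,0,0,-9.7,0,0.03,0.001,0.0068,0,0,-9.7,0,0.05,0.001,0.0068,0,0,-9.7,0,0.065,0.001,0.0068,0,0,-9.7,0,0.0705,0.001,0.0068,0,0,-9.7,0,0.0705,0.001,0.0068,0,0,-9.7,0,0.0705,0.001,0.0068,0,0,-9.7,0,0.0705,0.001,0.0068,0],
)

```text
time_s: 24.92
tcp_pos: [0.4135, 0.2135, 0.163]
ee_rot: [[0.342, -0.001, -0.94], [-0.01, -1.0, -0.003], [-0.94, 0.01, -0.342]]
wrist_force: [0.5, 0.2, -0.8]
gripper_width: 0.002
```

```bash
python3 -c "
from ax import *
tip()"
```

```text
t 24.92 h,y,z mm [21.34  1.29 64.14] rot [ 0.04 -9.98  0.03] F tool [ 1.  -0.2 -0. ] M [-0.01 -0.74  0.04] w 0.2 v 0.53
TIP h,y,z [13.46  1.3  65.52] j [ 55.2   2.9 -49.9  34.4 -30.5   6. ] bin-normal in tool axes [ 0.985 -0.001 -0.173]
```

move_arm(
  increments=[0,0,0,0.002,0,-0.0003,0,0,0,0,0.0034,0,-0.0006,0,0,0,0,0.004,0,-0.0006,0,0,0,0,0.0045,0,-0.0006,0,0,0,0,0.005,0,-0.0006,0,0,0,0,0.0055,0,-0.0006,0,0,0,0,0.006,0,-0.0006,0,0,0,0,0.0065,0,-0.0006,0,0,0,0,0.007,0,-0.0006,0,0,0,0,0.0075,0,-0.0006,0,0,0,0,0.008,0,-0.0006,0,0,0,0,0.008,0,-0.0006,0],
)

```text
time_s: 25.92
tcp_pos: [0.4162, 0.2137, 0.1568]
ee_rot: [[0.344, 0.001, -0.939], [-0.008, -1.0, -0.004], [-0.939, 0.009, -0.344]]
wrist_force: [-17.1, -0.3, 16.3]
gripper_width: 0.005
```

```bash
python3 -c "
from ax import *
tip()"
```

```text
t 25.92 h,y,z mm [14.61  0.97 64.93] rot [-0.01 -9.89 -0.07] F tool [-22.7   0.5   6.7] M [-0.12 -3.76  0.25] w 0.4 v 0.21
TIP h,y,z [ 6.73  0.96 66.3 ] j [ 54.4   3.6 -50.6  35.9 -29.    5. ] bin-normal in tool axes [ 0.985  0.001 -0.172]
```

move_arm(
  increments=[0,0,0,0.0005,0,0,0,0,0,0,0.001,0,0,0,0,0,0,0.0015,0,0,0,0,0,0,0.0015,0,0,0],
)

```text
time_s: 26.25
tcp_pos: [0.4166, 0.2136, 0.1554]
ee_rot: [[0.344, 0.001, -0.939], [-0.008, -1.0, -0.004], [-0.939, 0.009, -0.344]]
wrist_force: [-19.0, -0.4, 16.1]
gripper_width: -0.001
```

```bash
python3 -c "
from ax import *
tip()"
```

```text
t 26.25 h,y,z mm [13.17  1.04 65.31] rot [-0.02 -9.89 -0.07] F tool [-23.4   0.6   8.4] M [-0.1  -4.09  0.24] w -0.1 v 0.11
TIP h,y,z [ 5.29  1.03 66.68] j [ 54.3   3.8 -50.8  36.3 -28.7   4.8] bin-normal in tool axes [ 0.985  0.001 -0.172]
```

move_arm(
  increments=[0,0,0,-0.02,0,0.0035,0,0,0,0,-0.059,0,0.0104,0,0,5,0,-0.0695,0,-0.015,0,0,10,0,-0.0695,0,-0.0487,0,0,10,0,-0.0792,0,-0.08,0,0,10,0,-0.0792,0,-0.1048,0,0,10,0,-0.0792,0,-0.1048,0,0,10,0,-0.06,0,-0.1083,0,0,10,0,-0.0451,0,-0.1109,0,0,10,0,-0.0351,0,-0.1127,0,0,10,0,-0.0301,0,-0.1136,0,0,10,0,-0.0301,0,-0.1136,0],
)

```text
time_s: 27.25
tcp_pos: [0.5132, 0.2131, 0.2194]
ee_rot: [[0.498, -0.001, -0.867], [-0.012, -1.0, -0.005], [-0.867, 0.013, -0.498]]
wrist_force: [0.1, 0.0, 0.4]
gripper_width: 0.008
```

```bash
python3 -c "
from ax import *
tip()"
```

```text
t 27.25 h,y,z mm [ 20.27   2.21 -50.38] rot [-0.02 -0.13  0.19] F tool [-0.2 -0.  -0.3] M [-0.04 -1.01  0.02] w 0.7 v 1.67
TIP h,y,z [ 12.27   2.24 -50.36] j [ 44.3   4.8 -45.6  51.4 -27.2   1.8] bin-normal in tool axes [ 1.    -0.003 -0.002]
```

move_arm(
  increments=[0,0,0,0.002,-0.001,-0.002,0,0,0,0,0.004,-0.001,-0.002,0,0,0,0,0.0048,-0.001,-0.002,0,0,0,0,0.0053,-0.001,-0.002,0,0,0,0,0.0058,-0.001,-0.002,0,0,0,0,0.0063,-0.001,-0.0019,0,0,0,0,0.0068,-0.001,-0.0018,0,0,0,0,0.0073,-0.001,-0.0017,0,0,0,0,0.0078,-0.001,-0.0016,0,0,0,0,0.0083,-0.001,-0.0015,0,0,0,0,0.0088,-0.001,-0.0014,0,0,0,0,0.0088,-0.001,-0.0014,0],
)

```text
time_s: 28.25
tcp_pos: [0.5196, 0.2154, 0.2165]
ee_rot: [[0.503, 0.0, -0.864], [-0.008, -1.0, -0.005], [-0.864, 0.009, -0.503]]
wrist_force: [-9.1, -1.8, 11.2]
gripper_width: 0.007
```

```bash
python3 -c "
from ax import *
tip()"
```

```text
t 28.25 h,y,z mm [ 14.65  -0.13 -54.51] rot [ 0.02  0.22 -0.04] F tool [-14.2   2.    2.3] M [ 0.01 -1.73  0.43] w 0.6 v 0.2
TIP h,y,z [  6.65  -0.13 -54.54] j [ 43.3   5.5 -45.8  53.5 -25.9   0.4] bin-normal in tool axes [1.    0.001 0.004]
```

move_arm(
  increments=[0,-0.1,0,0.0005,0,0.0003,0,0,-0.2,0,0.001,0,0.0006,0,0,-0.2,0,0.0015,0,0.0008,0,0,-0.2,0,0.002,0,0.001,0,0,-0.2,0,0.0025,0,0.0012,0,0,-0.2,0,0.003,0,0.0013,0,0,-0.2,0,0.0035,0,0.0014,0,0,-0.2,0,0.004,0,0.0015,0,0,-0.2,0,0.004,0,0.0015,0],
)

```text
time_s: 29.0
tcp_pos: [0.5213, 0.2155, 0.2147]
ee_rot: [[0.503, -0.001, -0.864], [-0.008, -1.0, -0.004], [-0.864, 0.008, -0.503]]
wrist_force: [-11.3, -2.7, 19.0]
gripper_width: 0.004
```

```bash
python3 -c "
from ax import *
tip()"
```

```text
t 29.0 h,y,z mm [ 12.19  -0.21 -55.08] rot [ 0.08  0.23 -0.06] F tool [-22.    2.9   0.3] M [-0.08 -1.22  1.04] w 0.4 v 0.26
TIP h,y,z [  4.19  -0.22 -55.12] j [ 43.    5.7 -45.9  54.1 -25.5  -0. ] bin-normal in tool axes [1.    0.001 0.004]
```

move_arm(
  increments=[0,-0.1,0,0.0005,0,0.0003,0,0,-0.2,0,0.001,0,0.0006,0,0,-0.2,0,0.0015,0,0.0008,0,0,-0.2,0,0.0015,0,0.0008,0],
)

```text
time_s: 29.33
tcp_pos: [0.5215, 0.2155, 0.2145]
ee_rot: [[0.502, -0.001, -0.865], [-0.007, -1.0, -0.003], [-0.865, 0.008, -0.502]]
wrist_force: [-18.4, -4.3, 26.7]
gripper_width: 0.003
```

```bash
python3 -c "
from ax import *
tip()"
```

```text
t 29.33 h,y,z mm [ 11.96  -0.19 -55.14] rot [ 0.09  0.16 -0.09] F tool [-32.3   4.6   2.6] M [-0.04 -1.94  1.49] w 0.3 v 0.21
TIP h,y,z [  3.96  -0.21 -55.16] j [ 43.    5.8 -45.8  53.9 -25.5   0.2] bin-normal in tool axes [1.    0.002 0.003]
```

move_arm(
  increments=[0,0,0,-0.01,0,0,0,0,0,0,-0.04,0,0,0,0,0,0,-0.07,0,0.02,0,0,0,0,-0.08,0,0.05,0,0,0,0,-0.08,0,0.08,0,0,0,0,-0.08,0,0.108,0,0,0,0,-0.08,0,0.108,0,0,0,0,-0.08,0,0.108,0,0,0,0,-0.08,0,0.108,0,0,0,0,-0.08,0,0.108,0],
)

```text
time_s: 30.17
tcp_pos: [0.3873, 0.2157, 0.2249]
ee_rot: [[0.494, -0.001, -0.869], [-0.009, -1.0, -0.004], [-0.869, 0.01, -0.494]]
wrist_force: [-0.1, 0.2, -0.1]
gripper_width: 0.001
```

```bash
python3 snap.py wrist q7|head -1; python3 flange.py q7; python3 -c "
from ax import *
tip()
im=r.capture('scene');cv2.imwrite('pics/q8full.png',im[:,:,::-1]);cv2.imwrite('pics/q8.png',cv2.resize(im[90:190,370:490,::-1],None,fx=6,fy=6,interpolation=cv2.INTER_CUBIC))"
```

```text
30.1667 [ 61.93  -6.29 -54.69  47.08 -36.95  -9.16] [0.3873 0.2157 0.2249] [-0.1  0.2 -0.1] 0.0008968561853049103
q7 y,z,h mm [0.38 0.57 4.04] tilt(y,z)deg [-0.  0.] 0.172 682
q7 y,z,h mm [0.37 1.08 4.44] tilt(y,z)deg [-0.02  1.55] 0.161 682
t 30.22 h,y,z mm [87.86 -0.2  55.91] rot [ 0.09 -0.4   0.05] F tool [ 0.2  0.1 -0.6] M [ 0.01 -1.02  0.03] w 0.6 v 0.2
TIP h,y,z [79.86 -0.2  55.97] j [ 61.9  -6.3 -54.7  47.1 -37.   -9.2] bin-normal in tool axes [ 1.    -0.001 -0.007]
```

View pics/q8.png

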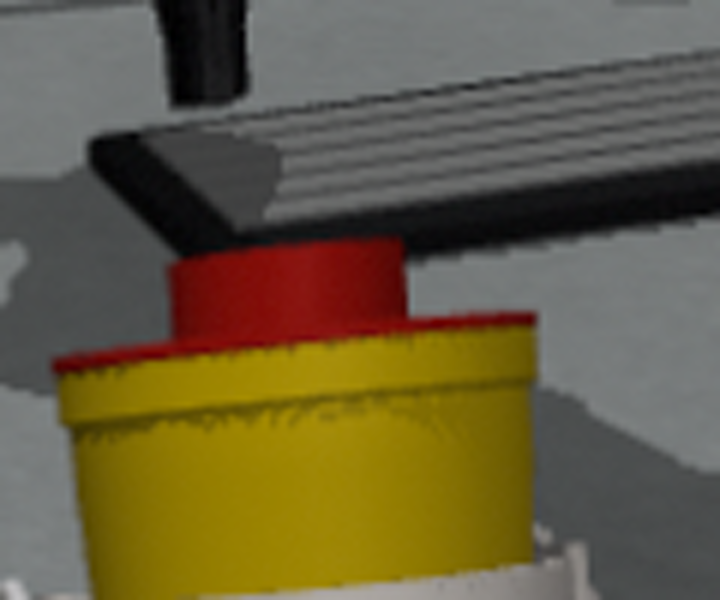

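move_arm(
  increments=[0,-5,0,0.01,0.001,0.004,0,0,-9.6,0,0.03,0.001,0.007,0,0,-9.6,0,0.05,0.001,0.007,0,0,-9.6,0,0.065,0.001,0.007,0,0,-9.6,0,0.071,0.001,0.007,0,0,-9.6,0,0.0715,0.001,0.007,0,0,-9.6,0,0.0715,0.001,0.007,0,0,-9.6,0,0.0715,0.001,0.007,0],
)

```text
time_s: 30.93
tcp_pos: [0.4159, 0.2133, 0.1591]
ee_rot: [[0.342, -0.001, -0.94], [-0.01, -1.0, -0.003], [-0.94, 0.011, -0.342]]
wrist_force: [-1.2, 0.8, 0.1]
gripper_width: 0.004
```

```bash
python3 -c "
from ax import *
tip()"
```

```text
t 30.93 h,y,z mm [16.74  1.39 64.04] rot [ 0.04 -9.99  0.05] F tool [-0.7 -0.8  1. ] M [-0.03 -0.69  0.04] w 0.3 v 0.77
TIP h,y,z [ 8.86  1.4  65.43] j [ 54.6   3.4 -50.2  35.1 -29.7   5.6] bin-normal in tool axes [ 0.985 -0.001 -0.173]
```

move_arm(
  increments=[0,0,0,0.002,0,-0.0003,0,0,0,0,0.0025,0,-0.0004,0,0,0,0,0.003,0,-0.0004,0,0,0,0,0.0035,0,-0.0004,0,0,0,0,0.004,0,-0.0004,0,0,0,0,0.0045,0,-0.0004,0,0,0,0,0.005,0,-0.0004,0,0,0,0,0.005,0,-0.0004,0],
)

```text
time_s: 31.6
tcp_pos: [0.4177, 0.2137, 0.1557]
ee_rot: [[0.344, 0.0, -0.939], [-0.009, -1.0, -0.004], [-0.939, 0.009, -0.344]]
wrist_force: [-15.0, -0.5, 14.9]
gripper_width: 0.003
```

```bash
python3 -c "
from ax import *
tip()"
```

```text
t 31.6 h,y,z mm [12.93  0.95 64.17] rot [-0.   -9.88 -0.05] F tool [-20.4   0.7   5.5] M [-0.1  -3.12  0.28] w 0.3 v 0.16
TIP h,y,z [ 5.05  0.95 65.54] j [ 54.2   3.8 -50.6  36.2 -28.7   4.9] bin-normal in tool axes [ 0.985  0.001 -0.172]
```

move_arm(
  increments=[0,0,0,0.0005,0,0,0,0,0,0,0.001,0,0.0001,0,0,0,0,0.0012,0,0.0002,0,0,0,0,0.0012,0,0.0002,0],
)

```text
time_s: 31.93
tcp_pos: [0.4178, 0.2138, 0.1556]
ee_rot: [[0.345, 0.001, -0.939], [-0.008, -1.0, -0.004], [-0.939, 0.009, -0.345]]
wrist_force: [-23.8, -2.2, 24.0]
gripper_width: 0.004
```

```bash
python3 -c "
from ax import *
tip()"
```

```text
t 31.93 h,y,z mm [12.7   0.93 64.11] rot [-0.   -9.8  -0.08] F tool [-32.7   2.4   8.7] M [-0.12 -4.48  0.68] w 0.3 v 0.16
TIP h,y,z [ 4.82  0.92 65.47] j [ 54.1   3.8 -50.7  36.5 -28.6   4.7] bin-normal in tool axes [ 0.985  0.001 -0.17 ]
```

move_arm(
  increments=[0,0,0,-0.02,0,0.0035,0,0,0,0,-0.059,0,0.0104,0,0,5,0,-0.0695,0,-0.015,0,0,10,0,-0.0695,0,-0.0487,0,0,10,0,-0.0792,-0.001,-0.08,0,0,10,0,-0.0792,-0.0015,-0.106,0,0,10,0,-0.0792,-0.0015,-0.107,0,0,10,0,-0.06,-0.0015,-0.1103,0,0,10,0,-0.0451,-0.0015,-0.1129,0,0,10,0,-0.0351,-0.0015,-0.1147,0,0,10,0,-0.0285,-0.0015,-0.1156,0,0,10,0,-0.0285,-0.0015,-0.1156,0],
)

```text
time_s: 32.93
tcp_pos: [0.5165, 0.2143, 0.217]
ee_rot: [[0.497, -0.002, -0.868], [-0.013, -1.0, -0.005], [-0.868, 0.014, -0.497]]
wrist_force: [0.0, 0.3, 0.3]
gripper_width: 0.009
```

```bash
python3 -c "
from ax import *
tip()"
```

```text
t 32.93 h,y,z mm [ 16.64   0.98 -52.07] rot [-0.03 -0.18  0.23] F tool [-0.2 -0.3 -0.2] M [-0.04 -1.06 -0.02] w 0.8 v 2.12
TIP h,y,z [  8.64   1.01 -52.04] j [ 44.    5.3 -45.4  51.8 -26.8   1.6] bin-normal in tool axes [ 1.    -0.004 -0.003]
```

move_arm(
  increments=[0,0,0,0.002,0,0,0,0,0,0,0.004,0,0,0,0,0,0,0.005,0,0,0,0,0,0,0.0055,0,0,0,0,0,0,0.006,0,0,0,0,0,0,0.0065,0,0.0002,0,0,0,0,0.007,0,0.0004,0,0,0,0,0.0075,0,0.0006,0,0,0,0,0.008,0,0.0008,0,0,0,0,0.008,0,0.0008,0],
)

```text
time_s: 33.77
tcp_pos: [0.5204, 0.2155, 0.214]
ee_rot: [[0.503, -0.0, -0.865], [-0.009, -1.0, -0.005], [-0.864, 0.01, -0.503]]
wrist_force: [-10.0, -1.5, 10.8]
gripper_width: 0.002
```

```bash
python3 -c "
from ax import *
tip()"
```

```text
t 33.77 h,y,z mm [ 12.07  -0.25 -53.95] rot [ 0.02  0.18 -0.  ] F tool [-14.4   1.6   3.3] M [-0.05 -2.06  0.61] w 0.2 v 0.33
TIP h,y,z [  4.07  -0.25 -53.98] j [ 43.1   5.7 -46.   54.2 -25.5  -0.1] bin-normal in tool axes [1.    0.    0.003]
```

move_arm(
  increments=[0,0,0,0.0005,0,0.0002,0,0,0,0,0.001,0,0.0004,0,0,0,0,0.0015,0,0.0006,0,0,0,0,0.0017,0,0.0007,0,0,0,0,0.0017,0,0.0007,0],
)

```text
time_s: 34.18
tcp_pos: [0.5205, 0.2155, 0.2139]
ee_rot: [[0.505, -0.0, -0.863], [-0.008, -1.0, -0.005], [-0.863, 0.009, -0.505]]
wrist_force: [-19.8, -3.8, 20.7]
gripper_width: 0.005
```

```bash
python3 -c "
from ax import *
tip()"
```

```text
t 34.18 h,y,z mm [ 11.89  -0.23 -54.01] rot [ 0.03  0.32 -0.04] F tool [-27.8   4.    6.8] M [-0.04 -3.3   1.03] w 0.4 v 0.23
TIP h,y,z [  3.89  -0.23 -54.05] j [ 42.9   5.7 -46.2  54.8 -25.3  -0.6] bin-normal in tool axes [1.    0.001 0.006]
```

move_arm(
  increments=[0,0,0,-0.01,0,0,0,0,0,0,-0.04,0,0,0,0,0,0,-0.08,0,0.01,0,0,0,0,-0.11,0,0.04,0,0,0,0,-0.13,0,0.08,0,0,0,0,-0.13,0,0.1,0,0,0,0,-0.13,0,0.1,0,0,0,0,-0.13,0,0.1,0,0,0,0,-0.13,0,0.1,0,0,0,0,-0.13,0,0.1,0],
)

```text
time_s: 35.02
tcp_pos: [0.3696, 0.2164, 0.2728]
ee_rot: [[0.5, -0.002, -0.866], [-0.01, -1.0, -0.004], [-0.866, 0.011, -0.5]]
wrist_force: [0.5, 0.1, -0.2]
gripper_width: 0.009
```

```bash
python3 snap.py wrist z1|head -1; python3 flange.py z1; python3 snap.py top z2|head -1; python3 snap.py scene z3|head -1; python3 -c "
from ax import *
tip()
im=cv2.imread('pics/z3.png');c=cv2.resize(im[90:190,370:490],None,fx=4,fy=4,interpolation=cv2.INTER_CUBIC)
t=cv2.resize(cv2.imread('pics/z2.png')[100:380,120:460],None,fx=.95,fy=.95)
o=np.zeros((400,803,3),np.uint8);o[:c.shape[0],:480]=c;o[:t.shape[0],480:480+t.shape[1]]=t[:,:323];cv2.imwrite('pics/z4.png',o[:,:800])"
```

```text
35.0167 [ 68.2  -10.95 -49.58  39.53 -47.29  -4.51] [0.3696 0.2164 0.2728] [ 0.5  0.1 -0.2] 0.009449216338570696
z1 y,z,h mm [0.38 0.79 2.66] tilt(y,z)deg [0. 0.] 0.205 555
z1 y,z,h mm [0.42 1.19 3.21] tilt(y,z)deg [0.15 1.6 ] 0.196 555
35.0667 [ 68.18 -10.93 -49.59  39.53 -47.3   -4.52] [0.3697 0.2163 0.2726] [0.1 0.4 0.2] 0.0018858344274031269
35.1167 [ 68.18 -10.93 -49.6   39.53 -47.3   -4.53] [0.3697 0.2161 0.2725] [-0.1 -0.3  0.2] 0.005928579774458391
t 35.17 h,y,z mm [ 1.3801e+02 -1.2000e-01  4.7430e+01] rot [ 0.08 -0.04  0.15] F tool [0.2 0.6 0.3] M [-0.03 -1.01  0.02] w 0.3 v 0.32
TIP h,y,z [ 1.3001e+02 -1.0000e-01  4.7440e+01] j [ 68.2 -10.9 -49.6  39.5 -47.3  -4.5] bin-normal in tool axes [ 1.    -0.003 -0.001]
```

View pics/z4.png

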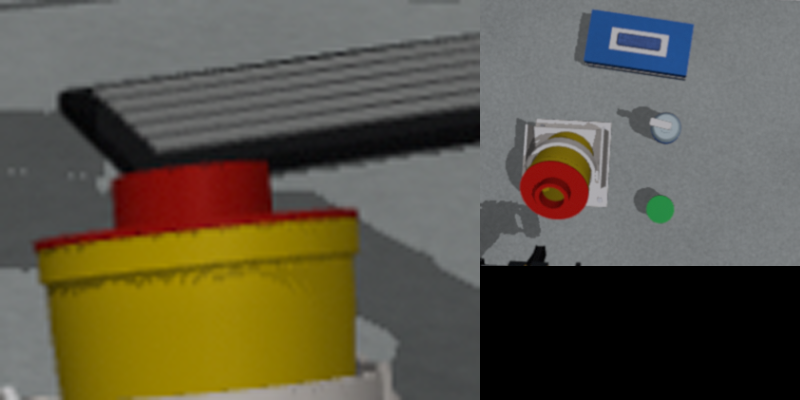

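View pics/z1.png

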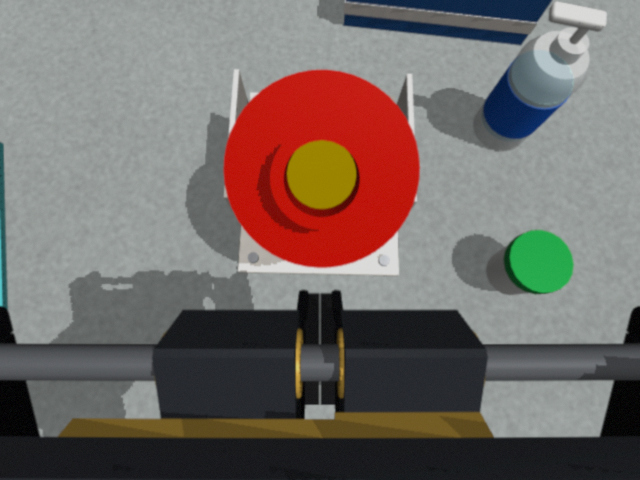

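Run:
```python
from h import *
A=cv2.imread('pics/top0.png')[:,:,::-1].copy();B=cv2.imread('pics/z2.png')[:,:,::-1].copy()
for n,(x0,y0,x1,y1) in dict(gel=(290,210,345,260),jar=(290,300,330,340),gloves=(225,100,350,190)).items():
    print(n,np.abs(A[y0:y1,x0:x1].astype(int)-B[y0:y1,x0:x1]).mean().round(2))
print(r.finish_job())
```

```text
gel 4.24
jar 3.47
gloves 3.64
the job is handed in; nothing more can be done
None
```

The lid is clipped into the locking ring and pressed fully home, and the job is handed in at about 35 s of the 72 s allowed. I gripped the lid by its collar and set it into the mouth. It cocked slightly on first entry, so I lifted it, re-aligned it and pushed it in. The push read about 26 N, against the stated 10–25 N for clipping. I then let go and pressed the flange with closed fingertips, uphill and downhill sides in turn, 3–4.5 mm at a time.

**Pressing force:** the presses that sank the lid read 20–25 N along the bin's axis. The final check presses against the stop read up to 33 N. I read force only between moves, so a brief peak inside a move would not show.

**Fully down:** both sides met a rigid stop. On the uphill side the fingertips stopped about 3.9 mm above the rim plane, on both visits. On the downhill side they stopped at about 3.2 mm. In the scene view the flange lies on the rim.

**A reading that disagreed:** the wrist-camera fit gave a flange height of 2.7–3.2 mm and up to 1.6° of tilt. I put that down to camera error, because the two stops differ by only about 0.4°. I did not probe the other two sides by touch.

**Bystanders:** the gel bottle, jar and glove box look unmoved in the top view. I compared the before and after pictures by average pixel difference only (3–4 grey levels) and did not measure positions. The arm was clear of everything at hand-in.

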